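Tare the scale and pour the nutmegs low into the dish

ROBOT

A 6-joint arm with a two-finger parallel gripper is mounted at the origin on the work surface. World frame = base frame: x ahead of the robot, y to its left, z up, the work surface at z = 0. Lengths are in m, angles in rad, forces in N, time in s.
With the tool pointing down it reaches from about 0.25 to 0.775 m from the base axis. Payload 4 kg.
Tool frame: the origin (TCP) lies at the very end of the fingers, on their centre line; the grasp point (between the pads) lies 19 mm behind it (robot.grip_point_offset is the distance from the TCP to the grasp point, in m); z points along the fingers, x is the direction in which the jaws open and shut, and the axes are right-handed (so a half turn about z gives the same grasp; the last joint's range is limited). The gripper opens to 94 mm and grips with 3 to 60 N. Pads are 16 mm wide; open, the fingers measure 119 mm over their backs; the gripper's body (75 mm by 177 mm) begins 78 mm behind the grasp point.
Start: joints at [-1.405, 0.087, 1.371, -0, 1.684, -0.103], TCP at [0.146, -0.53, 0.169] pointing down, gripper open.
Joint ranges: [-3.1, 3.1], [-0.76, 2.03], [0.27, 2.55], [-1.08, 4.22], [0.17, 2.65], [-2.57, 2.57]. Speed limits (rad/s): [2.79, 2.79, 3.14, 3.14, 3.14, 3.14].

INTERFACE

Orientations are given as [roll, pitch, yaw] about the fixed x, y, z axes, in that order (R = Rz(yaw) Ry(pitch) Rx(roll)).
In Python, from bench import robot gives the robot as it stands.
- The arm moves only by the shell command python3 -m inch 'ROWS'. ROWS is text: rows parted by semicolons, each of 5 numbers parted by spaces: the shift along the tool's x, y, z in cm, then the turn about the tool's z in rad, then the closure, from 0 (fully open) to 1 (shut). In form: tx ty tz spin claw; .... A call has 1 to 20 rows; each row is the pose to reach, as a shift and turn from the pose measured when the call began, along the tool's axes at that moment; what a row does not reach only later rows make up. A row lasts 1/12 s, in which the tool goes at most 41.7 mm and 7.16 degrees, less where a joint would pass 70% of its speed; a pose out of reach is approached as far as the arm can. A call with a gripper value outside its range is refused whole. The fingers move at their own pace and stop on an object; the grip force is fixed at half the most. Time passes only in rows, so rows that repeat a pose let the fingers close. It gives the time, the measured TCP pose, the force and the opening at its end, in the units of the state.
- robot.get_obs(): the state, without advancing time (a new reading comes with each control period).
- robot.snapshot(name): name is "scene" or "top"; returns (picture, depth): 400x640x3 uint8, blue, green, red; 400x640 float32, m along the optical axis (not along the pixel's ray), 0 where there is no reading.
- robot.camera_info(name): a dict with "K" (3x3 intrinsics, pixels), "dist" ([k1, k2, p1, p2, k3] as OpenCV has them; the pictures are not rectified), "extrinsics" (4x4, takes a point from world to camera coordinates). Camera axes: x right, y down, z forward; pixel columns grow to the right and rows downward; lengths in m; the calibration is good to about 2 mm. A picture is of the moment at which its call begins. camera_info takes no time and is no camera call.
- robot.close_job(): hands the job in, once; it reports no verdict.
The state is a dict: "time": time; "joint_positions": joint angles; "qvel": joint speeds; "joint_torque": joint torques, N m; "tool_pos": TCP position; "ee_rot": TCP orientation; "wrist_force": force on the tool from outside, world axes, zero at the start; "wrist_torque": the same for the moment, N m; "width": finger opening in m.
Only numpy, scipy, OpenCV 4.12 (cv2) and the standard library are available. Lean on these libraries where they do the work, as an engineer would, in place of code of your own. Each camera call takes 0.05 s, during which the arm holds its last target.

TASK

Weigh out the nutmegs for the sausage batch: press the scale's green tare key with the empty dish on it, then pick up the blue scoop by its handle, bring its spout down to about 3 cm above the rim of the shallow dish before you tip it, and pour all six nutmegs in so that none bounces out. Then stand the empty scoop back on the white board; keep the dish in the middle of the scale and leave the jar, the shaker and the honing steel alone.

Things in the scene. Friction and masses are not known exactly. Their poses are not given: they have to be found in the camera images.
- tare (a joint): Green round key of the scale, 28 mm across, at the right-hand side of the front panel as seen from the robot. 0 when up, 0.005 m fully down; springs back when let go. Fully down takes 4 N; it counts as pressed from 0.0035 m.
- tare_top (a point): Middle of the top face of the green tare key when it is up. The key stands 8 mm proud of the panel and goes in along this point's own -z axis, which leans 10 degrees from vertical (its top leans towards the scale's front), so pushing straight down works.
- platform (a point): Centre of the top face of the scale's stainless platform (214 x 246 x 12 mm, top face 78 mm above the work surface, level). The scale is fixed and cannot move; its body is 300 mm front to back and 250 mm wide, its front panel faces this point's own -x, roughly towards the robot. The panel lies 85 to 193 mm in front of this point, at most 47 mm above the work surface.
- dish_rim (a point): Centre of the mouth of the white shallow dish, at the hsix of its rim. Round dish, rim 190 mm across, 144 mm across the foot, 32 mm high outside, wall and floor 4 mm; 350 g, loose, standing on the middle of the platform, so its rim is 110 mm above the work surface.
- board_top (a point): Centre of the top face of the white plastic cutting board (260 mm along its x, 240 mm along its y, 15 mm thick, fixed). The scoop stands on it.
- scoop_grip (a point): Centre of the handle bar of the blue scoop, 100 mm above the scoop's flat underside. The bar is 110 mm long along x, 22 mm wide (y), 18 mm high (z), with 32 mm free below it; grip it across y from above. Axes are the scoop's: -x points to the spout, z up. Scoop: 180 mm long, 96 mm wide at the bowl, flaring to 104 mm at the spout, 58 mm high without the handle, 240 g, open on top and at the spout.
- scoop_lip (a point): Middle of the spout's front lower edge, where the pieces leave: 125 mm ahead (-x) of scoop_grip and 83 mm below it, on the scoop's centre plane. The spout is 97 mm wide inside here, its floor ramps up by 13 mm over the last 45 mm, so the nutmegs stay in while the scoop is level; they begin to roll out at about 25 degrees of tilt and have all left by about 42 degrees.
- scoop_bowl (a point): A point inside the scoop's bowl, 35 mm ahead (-x) of scoop_grip and 80 mm below it (20 mm above the underside).
- nutmeg0 (a point): Centre of a brown nutmeg, an egg shape 29 mm long and 24 mm thick, 11 g; starts in the scoop. All six are alike.
- nutmeg1 (a point): Centre of a brown nutmeg, an egg shape 29 mm long and 24 mm thick, 11 g; starts in the scoop. All six are alike.
- nutmeg2 (a point): Centre of a brown nutmeg, an egg shape 29 mm long and 24 mm thick, 11 g; starts in the scoop. All six are alike.
- nutmeg3 (a point): Centre of a brown nutmeg, an egg shape 29 mm long and 24 mm thick, 11 g; starts in the scoop. All six are alike.
- nutmeg4 (a point): Centre of a brown nutmeg, an egg shape 29 mm long and 24 mm thick, 11 g; starts in the scoop. All six are alike.
- nutmeg5 (a point): Centre of a brown nutmeg, an egg shape 29 mm long and 24 mm thick, 11 g; starts in the scoop. All six are alike.
- jar: Bystander: amber glass spice jar, 72 mm across, 125 mm high; origin at the centre of its underside. Not to be disturbed.
- shaker: Bystander: metal spice shaker, 66 mm across, 96 mm high; origin at the centre of its underside. Not to be disturbed.
- honing_steel: Bystander: honing steel lying flat, 340 mm long along its x, dark rod 14 mm thick, white handle 28 mm thick with a hanging ring towards -x; origin underneath, where handle and rod meet. Not to be disturbed.
Mind the look-alikes: they are no part of the job. Of the things that look like the part that bears scoop_grip, the largest one is meant.

How it is judged:
On the way, in this order (a step that is already met when the one before it is completed fails the run):
1. the tare key is pressed (3.5 mm of its 5 mm) with the dish on the platform and every nutmeg still in the scoop (value of joint tare above 0.0035 m and horizontal distance between dish_rim and platform below 0.03 m and angle between dish_rim's own z axis and vertical below 0.06 rad and distance between each of nutmeg0, nutmeg1, nutmeg2, nutmeg3, nutmeg4, nutmeg5 and scoop_bowl below 0.115 m), for 0.05 s.
2. the spout is over the dish, no more than 60 mm above its rim, with every nutmeg still in the scoop (horizontal distance between scoop_lip and dish_rim below 0.09 m and z of scoop_lip in the frame of dish_rim below 0.06 m and distance between each of nutmeg0, nutmeg1, nutmeg2, nutmeg3, nutmeg4, nutmeg5 and scoop_bowl below 0.115 m), for 0.1 s.
3. all six nutmegs are in the dish (horizontal distance between each of nutmeg0, nutmeg1, nutmeg2, nutmeg3, nutmeg4, nutmeg5 and dish_rim below 0.088 m and z of nutmeg0 in the frame of dish_rim between -0.035 and 0.012 m and z of nutmeg1 in the frame of dish_rim between -0.035 and 0.012 m and z of nutmeg2 in the frame of dish_rim between -0.035 and 0.012 m and z of nutmeg3 in the frame of dish_rim between -0.035 and 0.012 m and z of nutmeg4 in the frame of dish_rim between -0.035 and 0.012 m and z of nutmeg5 in the frame of dish_rim between -0.035 and 0.012 m), for 0.2 s.
At the end, for the whole second after the job is handed in: All six nutmegs lie in the dish, no higher than 12 mm above its rim; the dish is level, within 30 mm of the platform's centre; the scoop stands flat on the board, its bowl within 90 mm of the board's centre; the key is up; the three bystanders moved under 40 mm (all of step 3 and horizontal distance between dish_rim and platform below 0.03 m and angle between dish_rim's own z axis and vertical below 0.06 rad and angle between scoop_grip's own z axis and vertical below 0.1 rad and horizontal distance between scoop_bowl and board_top below 0.09 m and z of scoop_grip in the frame of board_top between 0.094 and 0.106 m and value of joint tare below 0.001 m and distance of each of jar, shaker, honing_steel from where it was at the start of the episode below 0.04 m); the robot touches nothing.
It fails at once if a nutmeg has left the scoop and is more than 80 mm above the dish's rim (poured from too high) ((distance between nutmeg0 and scoop_bowl above 0.115 m and z of nutmeg0 in the frame of dish_rim above 0.08 m) or (distance between nutmeg1 and scoop_bowl above 0.115 m and z of nutmeg1 in the frame of dish_rim above 0.08 m) or (distance between nutmeg2 and scoop_bowl above 0.115 m and z of nutmeg2 in the frame of dish_rim above 0.08 m) or (distance between nutmeg3 and scoop_bowl above 0.115 m and z of nutmeg3 in the frame of dish_rim above 0.08 m) or (distance between nutmeg4 and scoop_bowl above 0.115 m and z of nutmeg4 in the frame of dish_rim above 0.08 m) or (distance between nutmeg5 and scoop_bowl above 0.115 m and z of nutmeg5 in the frame of dish_rim above 0.08 m)).
It fails at once if jar, shaker or honing steel shoved by more than 40 mm (not (distance of jar from where it was at the start of the episode below 0.04 m) or not (distance of shaker from where it was at the start of the episode below 0.04 m) or not (distance of honing_steel from where it was at the start of the episode below 0.04 m)).
It also fails if it takes over 67 s, if anything falls off the work surface, if the arm or the gripper's body presses on something with over 40 N, if the wrist force passes 120 N, or if a joint passes its speed limit or range.

## Working session

There is one attempt and no reset: what is moved stays moved. The work goes in short steps, Python scripts to look and compute and a shell command to move; the robot and the scene stay as the last step left them, time stands still between calls to the robot, and variables do not carry over. Pictures are saved under pics/ and viewed, and the job is handed in when it is done.

```bash
ls; mkdir -p pics; python3 - <<'E'
from bench import robot
import cv2,numpy as np
print({k:np.round(v,3) for k,v in robot.get_obs().items()})
for n in("scene","top"):
    p,d=robot.snapshot(n); cv2.imwrite(f"pics/{n}0.png",p); np.save(f"pics/{n}0_d.npy",d)
    c=robot.camera_info(n); print(n,np.round(c["K"],1).tolist(),np.round(c["dist"],4),np.round(c["extrinsics"],3).tolist())
E
```

```text
pics
{'time': np.float64(0.0), 'joint_positions': array([-1.405,  0.088,  1.372, -0.   ,  1.684, -0.103]), 'qvel': array([-0.001, -0.002,  0.001, -0.001,  0.001, -0.   ]), 'joint_torque': array([ 0.0000e+00, -3.4018e+01, -3.0242e+01,  7.2000e-02,  3.3000e-02,
       -0.0000e+00]), 'tool_pos': array([ 0.146, -0.53 ,  0.167]), 'ee_rot': array([-3.141e+00,  2.000e-03, -1.302e+00]), 'wrist_force': array([-0.052, -0.271,  0.264]), 'wrist_torque': array([-0.009,  0.019,  0.029]), 'width': np.float64(0.094)}
scene [[510.1, 0.0, 316.1], [0.0, 510.1, 200.1], [0.0, 0.0, 1.0]] [-0.1045  0.      0.      0.      0.    ] [[-0.581, 0.814, 0.006, 0.299], [0.692, 0.498, -0.522, -0.414], [-0.428, -0.299, -0.853, 1.812], [0.0, 0.0, 0.0, 1.0]]
top [[483.3, 0.0, 318.7], [0.0, 483.3, 198.6], [0.0, 0.0, 1.0]] [-0.0416  0.      0.      0.      0.    ] [[-0.02, -1.0, -0.002, 0.117], [-0.994, 0.02, -0.112, 0.606], [0.112, 0.0, -0.994, 1.378], [0.0, 0.0, 0.0, 1.0]]
```

View pics/scene0.png

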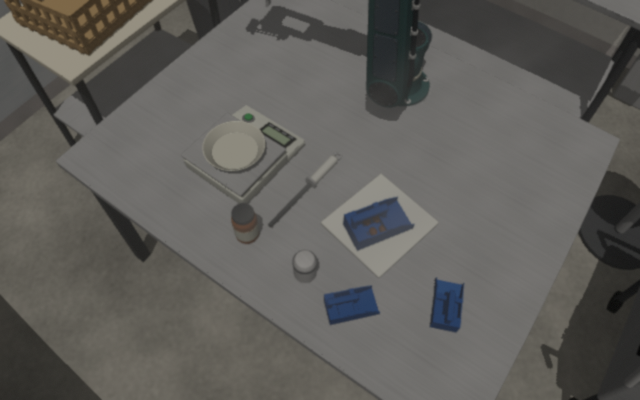

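View pics/top0.png

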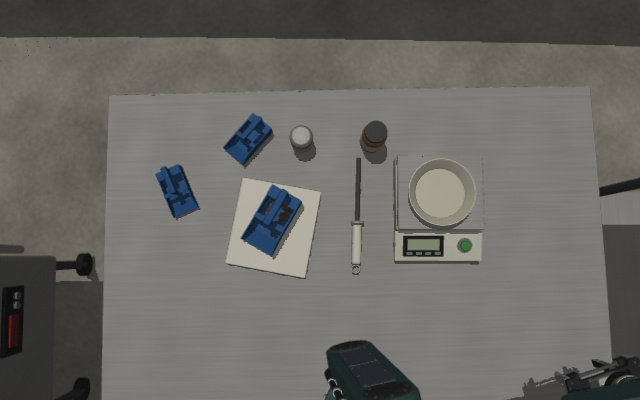

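Top view shows three blue scoops: on the white board (272,220), at (248,139) and at (177,190). The first is the largest, is on the board and holds the brown nutmegs. I'll confirm it in a crop.

```bash
cat > h.py <<'E'
import cv2,numpy as np
from bench import robot
def cloud(n,d):
    c=robot.camera_info(n);K=np.array(c["K"]);D=np.array(c["dist"]);E=np.array(c["extrinsics"])
    h,w=d.shape;u,v=np.meshgrid(np.arange(w),np.arange(h))
    q=cv2.undistortPoints(np.stack([u,v],-1).reshape(-1,1,2).astype(np.float64),K,D).reshape(h,w,2)
    P=np.dstack([q*d[...,None],d]); return (P-E[:3,3])@E[:3,:3]
def ray(n,uv,z):
    c=robot.camera_info(n);K=np.array(c["K"]);D=np.array(c["dist"]);E=np.array(c["extrinsics"])
    q=cv2.undistortPoints(np.array(uv,float).reshape(-1,1,2),K,D).reshape(-1,2)
    r=np.c_[q,np.ones(len(q))]@E[:3,:3]; o=-E[:3,:3].T@E[:3,3]
    return o+r*((z-o[2])/r[:,2])[:,None]
def proj(n,P):
    c=robot.camera_info(n);E=np.array(c["extrinsics"])
    return cv2.projectPoints(np.array(P,float).reshape(-1,1,3),cv2.Rodrigues(E[:3,:3])[0],E[:3,3],np.array(c["K"]),np.array(c["dist"]))[0].reshape(-1,2)
E
python3 - <<'E'
import cv2,numpy as np
p=cv2.imread("pics/top0.png");s=cv2.imread("pics/scene0.png")
a=cv2.resize(p[170:285,220:330],None,fx=3.6,fy=5/1.39,interpolation=2)
b=cv2.resize(s[170:280,315:445],None,fx=3,fy=3,interpolation=2)
H=max(a.shape[0],b.shape[0]);f=lambda i:cv2.copyMakeBorder(i,0,H-i.shape[0],0,0,0)
cv2.imwrite("pics/crop1.png",np.clip(np.hstack([f(a),f(b)])*1.6,0,255).astype(np.uint8))
E
```

```text
(no output)
```

View pics/crop1.png

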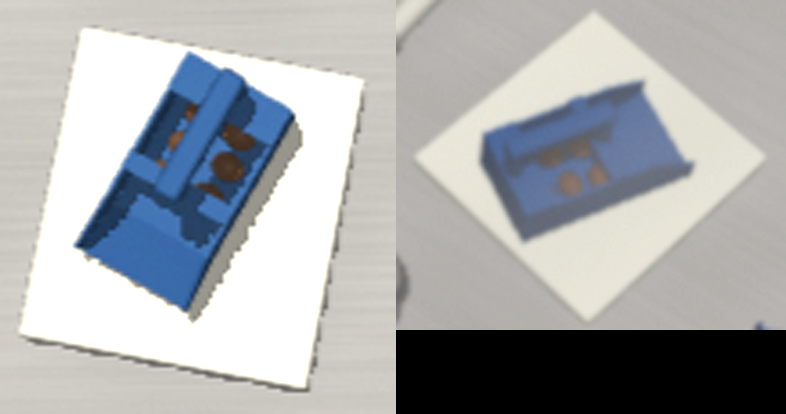

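The crop confirms it: large blue scoop on the board, nutmegs inside, spout to the lower left (towards the robot). Now I'll measure.

```bash
python3 - <<'E'
from h import *
p=cv2.imread("pics/top0.png");d=np.load("pics/top0_d.npy")
P=cloud("top",d);hsv=cv2.cvtColor(p,cv2.COLOR_BGR2HSV)
blue=(hsv[...,0]>100)&(hsv[...,0]<125)&(hsv[...,1]>110)
roi=np.zeros(blue.shape,bool);roi[175:270,225:325]=1
print("table z",np.median(P[300:340,150:300,2]))
h=roi&blue&(P[...,2]>.108)
pts=P[h];print("handle n",h.sum(),pts.mean(0),pts[:,2].max())
u=np.argwhere(h)[:,::-1].astype(np.float32)
W=ray("top",u,.124)
r=cv2.minAreaRect((W[:,:2]*1000).astype(np.float32));print(r, cv2.boxPoints(r).round(0).tolist())
c=W[:,:2].mean(0);v=np.linalg.svd(W[:,:2]-c)[2][0];print("handle c",c,"axis",v,np.arctan2(v[1],v[0]))
s=roi&blue;us=np.argwhere(s)[:,::-1].astype(np.float32)
Q=P[s];print("scoop xy pca rect",cv2.minAreaRect((Q[:,:2]*1000).astype(np.float32)))
# board: white, low sat, bright
wb=roi.copy();wb[:]=0;wb[170:285,220:330]=1
br=wb&(hsv[...,2]>190)|s
cs,_=cv2.findContours((wb&((hsv[...,2]>150)&(abs(P[...,2]-.015)<.008)|s)).astype(np.uint8),0,2)
cc=max(cs,key=cv2.contourArea);B=ray("top",cc.reshape(-1,2),.015);rb=cv2.minAreaRect((B[:,:2]*1000).astype(np.float32));print("board",rb)
# dish
for zlo,zhi,n in((.1,.12,'dish rim'),(.07,.085,'platform')):
    m=np.zeros(blue.shape,bool);m[140:280,385:500]=1;m&=(P[...,2]>zlo)&(P[...,2]<zhi)
    k=P[m];print(n,m.sum(),k[:,2].mean(),cv2.minAreaRect((k[:,:2]*1000).astype(np.float32)),cv2.minEnclosingCircle((k[:,:2]*1000).astype(np.float32)))
g=(hsv[...,0]>50)&(hsv[...,0]<90)&(hsv[...,1]>120);g[:,:400]=0;g[:225]=0;g[270:]=0;g[:,500:]=0
print("key",g.sum(),np.argwhere(g).mean(0)[::-1],P[g].mean(0),P[g][:,2].max())
for n,c in(("jar",(374,133)),("shaker",(301,137)),("ring",(356,270)),("handle top",(357,225)),("tip",(359,160))):
    print(n,P[c[1],c[0]].round(3))
E
```

```text
table z 8.856740439938029e-06
handle n 328 [0.57211799 0.21999336 0.17111854] 1.4369080902875553
((550.4892578125, 238.30410766601562), (81.61536407470703, 165.89588928222656), 63.430267333984375) [[458.0, 239.0], [606.0, 165.0], [643.0, 238.0], [495.0, 312.0]]
handle c [0.5756916  0.22482777] axis [-0.86577743  0.50042925] 2.6174981517441682
scoop xy pca rect ((516.5507202148438, 190.98065185546875), (217.13491821289062, 178.06607055664062), 58.68558883666992)
board ((530.2871704101562, 240.86505126953125), (237.02798461914062, 256.4305725097656), 78.18843841552734)
dish rim 804 0.10639581033417872 ((612.563720703125, -238.21612548828125), (187.38836669921875, 188.78952026367188), 9.532867431640625) ((612.4910888671875, -238.84152221679688), 95.51155853271484)
platform 4584 0.07889803730246839 ((616.6194458007812, -240.97686767578125), (246.6463623046875, 214.1178436279297), 88.67826080322266) ((617.0231323242188, -241.51837158203125), 160.3065643310547)
key 61 [464.80327869 245.29508197] [ 0.46290052 -0.31177212  0.04954131] 0.057704242598949615
jar [ 0.778 -0.053  0.123]
shaker [0.777 0.151 0.098]
ring [ 0.398 -0.001  0.001]
handle top [ 0.529 -0.006  0.027]
tip [ 0.722 -0.018  0.025]
```

```bash
python3 - <<'E'
from h import *
p=cv2.imread("pics/top0.png");d=np.load("pics/top0_d.npy")
P=cloud("top",d);hsv=cv2.cvtColor(p,cv2.COLOR_BGR2HSV)
blue=(hsv[...,0]>100)&(hsv[...,0]<125)&(hsv[...,1]>110)
roi=np.zeros(blue.shape,bool);roi[175:270,225:325]=1
ok=roi&blue&(d>.5)
h=ok&(P[...,2]>.112)&(P[...,2]<.135)
k=(P[h][:,:2]*1000).astype(np.float32);print(h.sum(),np.median(P[h][:,2]),cv2.minAreaRect(k))
W=(ray("top",np.argwhere(h)[:,::-1],.124)[:,:2]*1000).astype(np.float32);print(cv2.minAreaRect(W),W.mean(0),cv2.fitLine(W,2,0,.01,.01).ravel())
Q=P[ok&(P[...,2]>.06)&(P[...,2]<.08)];print("rim z",len(Q),np.median(Q[:,2]),cv2.minAreaRect((Q[:,:2]*1000).astype(np.float32)))
E
python3 -m inch --help | head
```

```text
313 0.1233579171151343 ((576.9093017578125, 225.32958984375), (22.704715728759766, 107.30301666259766), 58.940391540527344)
((576.5382080078125, 224.53846740722656), (22.488283157348633, 107.55303192138672), 59.56496810913086) [576.8628  224.30339] [ 8.5750878e-01 -5.1446933e-01  5.7686273e+02  2.2430347e+02]
rim z 497 0.0724333823220494 ((551.652587890625, 238.5509796142578), (95.56396484375, 166.9080047607422), 59.53068542480469)invalid input
```

```bash
cat >> h.py <<'E'
from scipy.spatial.transform import Rotation as Rn
def rel(pos,R=None,o=None):
    o=o or robot.get_obs();T=Rn.from_euler('xyz',o["ee_rot"]).as_matrix()
    s=T.T@(np.array(pos)-o["tool_pos"])*100; return s.round(2)
def st():
    o=robot.get_obs();T=Rn.from_euler('xyz',o["ee_rot"]).as_matrix()
    print("t%.2f"%o["time"],"pos",o["tool_pos"].round(4),"rpy",o["ee_rot"].round(3),"j",o["joint_positions"].round(3),"F",o["wrist_force"].round(1),"M",o["wrist_torque"].round(2),"w %.4f"%o["width"],"tilt %.1f"%np.degrees(np.arccos(-T[2,2])))
    return o
E
python3 - <<'E'
from h import *
for z in(.05,.053): print(ray("top",[[464.8,245.3]],z))
print(rel((.462,-.312,.10)),rel((.462,-.312,.07)))
E
```

```text
[[ 0.46288523 -0.31162564  0.05      ]]
[[ 0.46285778 -0.31072603  0.053     ]]
[-12.58 -36.25   6.78] [-12.58 -36.25   9.78]
```

```bash
python3 -m inch '-1.3 -3.6 0 0 1; -2.5 -7.2 0 0 1; -3.8 -10.9 0 0 1; -5 -14.5 0 0 1; -6.3 -18.1 0 0 1; -7.5 -21.7 0 0 1; -8.8 -25.4 1 0 1; -10.1 -29 3 0 1; -11.3 -32.6 5 0 1; -12.6 -36.3 6.8 0 1; -12.6 -36.3 9 0 1; -12.6 -36.3 9.8 0 1; -12.6 -36.3 9.8 0 1'
python3 - <<'E'
from h import *
st();print(rel((.463,-.311,.06)))
E
```

```text
time: 1.18
tool_pos: [0.4604, -0.3098, 0.0662]
ee_rot: [3.137, 0.008, -1.301]
wrist_force: [-0.6, 0.3, 0.1]
width: 0.0109
t1.18 pos [ 0.4604 -0.3098  0.0662] rpy [ 3.137  0.008 -1.301] j [-6.950e-01  1.480e-01  1.508e+00  1.000e-03  1.494e+00  6.060e-01] F [-0.6  0.3  0.1] M [ 0.03 -0.    0.04] w 0.0109 tilt 0.5
[ 0.19 -0.22  0.62]
```

```bash
python3 -m inch '0.1 -0.1 0.5 0 1; 0.1 -0.1 0.9 0 1; 0.1 -0.1 1.2 0 1; 0.1 -0.1 1.3 0 1'
python3 -c "from h import *;st()"
```

```text
time: 1.52
tool_pos: [0.4611, -0.3113, 0.0536]
ee_rot: [3.137, 0.007, -1.303]
wrist_force: [0.6, -0.1, -0.4]
width: 0.0005
t1.52 pos [ 0.4611 -0.3113  0.0536] rpy [ 3.137  0.007 -1.303] j [-6.960e-01  1.590e-01  1.522e+00  1.000e-03  1.469e+00  6.060e-01] F [ 0.6 -0.1 -0.4] M [ 0.    0.01 -0.03] w 0.0005 tilt 0.5
```

```bash
python3 -m inch '0 0 0.2 0 1; 0 0 0.4 0 1; 0 0 0.4 0 1'
python3 -c "from h import *;st()"
```

```text
time: 1.77
tool_pos: [0.4609, -0.3116, 0.0496]
ee_rot: [3.137, 0.007, -1.303]
wrist_force: [0.5, -0.2, -0.3]
width: 0.0006
t1.77 pos [ 0.4609 -0.3116  0.0496] rpy [ 3.137  0.007 -1.303] j [-6.970e-01  1.610e-01  1.527e+00  1.000e-03  1.461e+00  6.060e-01] F [ 0.5 -0.2 -0.3] M [-0.01  0.03  0.02] w 0.0006 tilt 0.5
```

```bash
python3 -m inch '0.2 -0.1 0.3 0 1; 0.2 -0.1 0.6 0 1; 0.2 -0.1 0.8 0 1; 0.2 -0.1 0.9 0 1; 0.2 -0.1 1.0 0 1; 0.2 -0.1 1.1 0 1; 0.2 -0.1 1.1 0 1'
python3 -c "from h import *;st()"
```

```text
time: 2.35
tool_pos: [0.4622, -0.313, 0.0383]
ee_rot: [3.137, 0.007, -1.303]
wrist_force: [-0.5, 0.5, -0.6]
width: 0.0007
t2.35 pos [ 0.4622 -0.313   0.0383] rpy [ 3.137  0.007 -1.303] j [-6.970e-01  1.740e-01  1.536e+00  1.000e-03  1.440e+00  6.060e-01] F [-0.5  0.5 -0.6] M [-0.02  0.05 -0.01] w 0.0007 tilt 0.5
```

```bash
python3 - <<'E'
from h import *
p,d=robot.snapshot("scene");c=cv2.resize(p[80:220,160:340],None,fx=4,fy=4,interpolation=2);cv2.imwrite("pics/key1.png",np.clip(c*1.5,0,255).astype(np.uint8))
p0=cv2.imread("pics/scene0.png");d0=np.load("pics/scene0_d.npy")
h=cv2.cvtColor(p0,cv2.COLOR_BGR2HSV);g=(h[...,0]>50)&(h[...,0]<90)&(h[...,1]>100);g[:100]=0;g[130:]=0;g[:,:230]=0;g[:,270:]=0
P=cloud("scene",d0);print(g.sum(),np.argwhere(g).mean(0)[::-1],np.median(P[g],0),proj("scene",[[.4629,-.3137,.043]]))
E
```

```text
24 [248.  116.5] [ 0.46570199 -0.310248    0.05187814] [[247.80178077 117.41785719]]
```

View pics/key1.png

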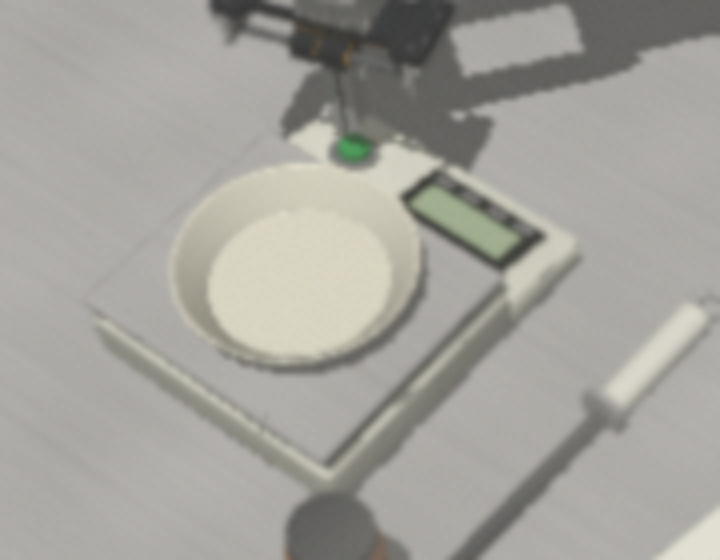

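The picture shows the closed fingertips right at the green key (crop 350,145), with little or no force so far. I'll continue down gently.

```bash
python3 -m inch '0 0 0.15 0 1; 0 0 0.3 0 1; 0 0 0.3 0 1'
python3 -m inch '0 0 0.2 0 1; 0 0 0.4 0 1; 0 0 0.4 0 1'
```

```text
time: 2.65
tool_pos: [0.4621, -0.3129, 0.0351]
ee_rot: [3.137, 0.008, -1.303]
wrist_force: [-0.1, 0.4, 0.3]
width: 0.0005
time: 2.9
tool_pos: [0.4617, -0.3126, 0.0304]
ee_rot: [3.136, 0.008, -1.303]
wrist_force: [-0.7, -0.1, -0.5]
width: 0.0006
```

```bash
python3 - <<'E'
from h import *
P=cloud("top",np.load("pics/top0_d.npy"))
for v in range(228,264,3): print(v,P[v,[450,455,460,465,470,475]].round(3)[:,[0,2]].tolist())
p,d=robot.snapshot("top");c=cv2.resize(p[140:290,380:540],None,fx=4,fy=4,interpolation=2);cv2.imwrite("pics/key2.png",np.clip(c*1.5,0,255).astype(np.uint8))
print(proj("top",[robot.get_obs()["tool_pos"]]))
p,d=robot.snapshot("scene");c=cv2.resize(p[80:160,200:320],None,fx=6,fy=6,interpolation=2);cv2.imwrite("pics/key3.png",np.clip(c*1.5,0,255).astype(np.uint8))
print(proj("scene",[robot.get_obs()["tool_pos"]]));st()
E
```

```text
228 [[0.512, 0.071], [0.512, 0.073], [0.512, 0.075], [0.511, 0.078], [0.511, 0.076], [0.51, 0.079]]
231 [[0.505, 0.047], [0.505, 0.047], [0.504, 0.048], [0.504, 0.046], [0.504, 0.046], [0.503, 0.041]]
234 [[0.496, 0.04], [0.496, 0.043], [0.496, 0.046], [0.495, 0.047], [0.495, 0.047], [0.495, 0.043]]
237 [[0.488, 0.041], [0.488, 0.04], [0.487, 0.04], [0.487, 0.046], [0.486, 0.043], [0.486, 0.04]]
240 [[0.479, 0.043], [0.479, 0.045], [0.479, 0.041], [0.478, 0.041], [0.478, 0.045], [0.477, 0.046]]
243 [[0.471, 0.039], [0.47, 0.038], [0.47, 0.038], [0.469, 0.055], [0.469, 0.041], [0.469, 0.04]]
246 [[0.462, 0.037], [0.462, 0.037], [0.461, 0.042], [0.461, 0.049], [0.461, 0.05], [0.46, 0.033]]
249 [[0.453, 0.036], [0.453, 0.039], [0.453, 0.039], [0.452, 0.048], [0.452, 0.031], [0.452, 0.035]]
252 [[0.445, 0.043], [0.444, 0.031], [0.444, 0.036], [0.444, 0.039], [0.443, 0.039], [0.443, 0.038]]
255 [[0.436, 0.039], [0.436, 0.036], [0.435, 0.037], [0.435, 0.031], [0.435, 0.034], [0.434, 0.037]]
258 [[0.427, 0.03], [0.427, 0.029], [0.427, 0.033], [0.426, 0.026], [0.426, 0.03], [0.426, 0.029]]
261 [[0.418, 0.004], [0.418, -0.0], [0.417, 0.001], [0.417, 0.0], [0.417, -0.001], [0.416, -0.001]]
[[463.20381014 245.77144008]]
[[248.5768802  119.75762712]]
t3.00 pos [ 0.4619 -0.3128  0.0309] rpy [ 3.137  0.008 -1.303] j [-6.970e-01  1.790e-01  1.545e+00  1.000e-03  1.426e+00  6.060e-01] F [-0.2 -0.1 -0.2] M [-0.   -0.02 -0.  ] w 0.0003 tilt 0.5
```

View pics/key2.png

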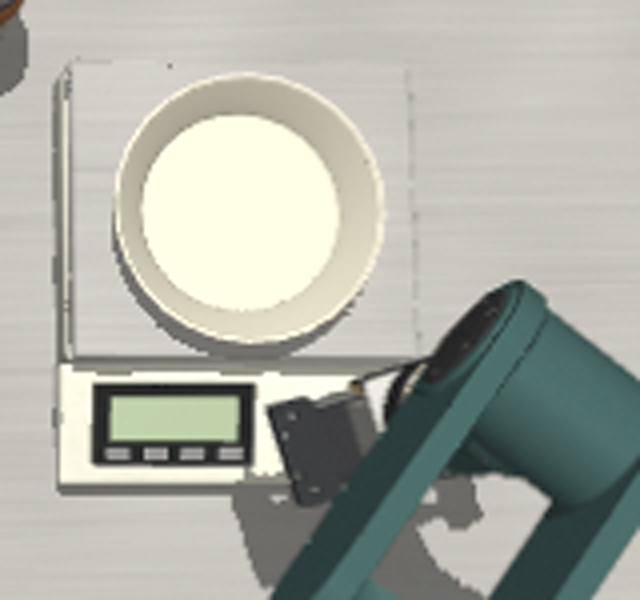

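View pics/key3.png

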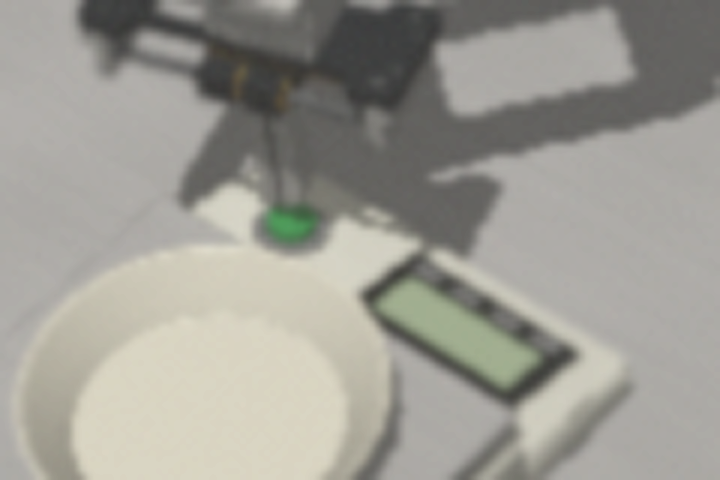

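```bash
python3 - <<'E'
from h import *
p,d=robot.snapshot("scene");np.save("pics/s2d.npy",d);P=cloud("scene",d)
for v in range(98,124,2): print(v,[ (P[v,u].round(3).tolist(),p[v,u].tolist()) for u in (245,248,251)])
c=cv2.resize(p[90:130,228:278],None,fx=12,fy=12,interpolation=0);cv2.imwrite("pics/key4.png",np.clip(c*1.5,0,255).astype(np.uint8))
E
```

```text
98 [([0.486, -0.288, 0.172], [40, 42, 43]), ([0.459, -0.303, 0.14], [55, 59, 60]), ([0.359, -0.392, -0.004], [60, 62, 62])]
100 [([0.467, -0.31, 0.133], [57, 59, 60]), ([0.466, -0.297, 0.14], [61, 63, 63]), ([0.372, -0.38, 0.004], [62, 64, 64])]
102 [([0.471, -0.307, 0.129], [57, 59, 60]), ([0.466, -0.299, 0.13], [61, 63, 64]), ([0.378, -0.376, 0.002], [62, 64, 65])]
104 [([0.472, -0.307, 0.12], [57, 58, 59]), ([0.466, -0.3, 0.12], [64, 66, 67]), ([0.449, -0.304, 0.102], [62, 64, 65])]
106 [([0.464, -0.317, 0.098], [54, 56, 57]), ([0.468, -0.299, 0.113], [64, 67, 68]), ([0.452, -0.302, 0.096], [61, 63, 64])]
108 [([0.472, -0.31, 0.099], [62, 64, 65]), ([0.467, -0.301, 0.101], [70, 73, 73]), ([0.45, -0.305, 0.083], [62, 64, 65])]
110 [([0.47, -0.313, 0.087], [72, 75, 76]), ([0.467, -0.303, 0.09], [82, 84, 86]), ([0.456, -0.3, 0.082], [66, 69, 70])]
112 [([0.47, -0.315, 0.075], [76, 80, 81]), ([0.467, -0.305, 0.079], [82, 86, 87]), ([0.434, -0.324, 0.036], [73, 78, 78])]
114 [([0.464, -0.323, 0.054], [67, 80, 69]), ([0.465, -0.308, 0.066], [60, 72, 61]), ([0.45, -0.31, 0.05], [57, 68, 60])]
116 [([0.47, -0.318, 0.054], [62, 98, 56]), ([0.461, -0.314, 0.048], [56, 92, 50]), ([0.458, -0.303, 0.053], [48, 74, 46])]
118 [([0.479, -0.31, 0.057], [60, 87, 56]), ([0.469, -0.307, 0.051], [59, 98, 52]), ([0.463, -0.299, 0.05], [53, 78, 51])]
120 [([0.48, -0.311, 0.048], [80, 86, 82]), ([0.471, -0.306, 0.043], [66, 82, 65]), ([0.465, -0.298, 0.043], [77, 81, 78])]
122 [([0.524, -0.265, 0.112], [121, 131, 134]), ([0.479, -0.3, 0.045], [102, 109, 110]), ([0.469, -0.296, 0.038], [112, 119, 120])]
```

View pics/key4.png

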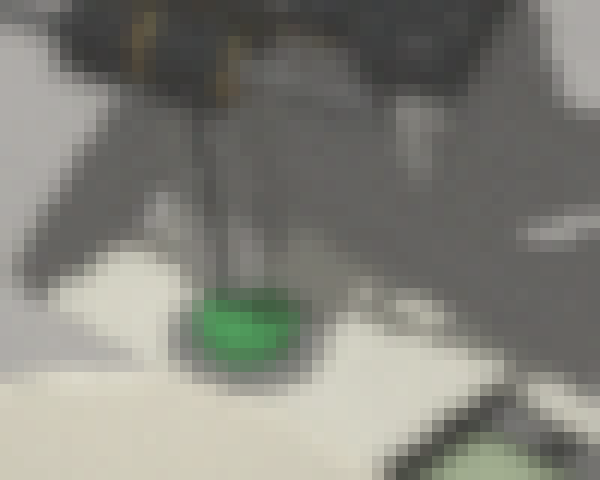

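```bash
python3 -m inch '0 0 0.3 0 1; 0 0 0.5 0 1; 0 0 0.5 0 1'
python3 -m inch '0 0 0.3 0 1; 0 0 0.4 0 1; 0 0 0.4 0 1'
```

```text
time: 3.3
tool_pos: [0.4616, -0.3125, 0.0254]
ee_rot: [3.136, 0.009, -1.303]
wrist_force: [-0.4, -0.1, 0.4]
width: 0.0002
time: 3.55
tool_pos: [0.4613, -0.3122, 0.0207]
ee_rot: [3.136, 0.01, -1.303]
wrist_force: [-0.6, -0.3, 0.1]
width: 0.0006
```

```bash
python3 - <<'E'
from h import *
p,d=robot.snapshot("scene");P=cloud("scene",d)
for v in range(104,124,1): print(v,[ (P[v,u].round(3).tolist(),p[v,u].tolist()) for u in (246,248,)])
c=cv2.resize(p[80:130,218:288],None,fx=10,fy=10,interpolation=0);cv2.imwrite("pics/key5.png",np.clip(c*1.5,0,255).astype(np.uint8));st()
E
```

```text
104 [([0.471, -0.303, 0.122], [61, 64, 65]), ([0.463, -0.303, 0.115], [64, 67, 68])]
105 [([0.467, -0.309, 0.11], [61, 63, 64]), ([0.463, -0.304, 0.11], [64, 67, 67])]
106 [([0.469, -0.307, 0.108], [57, 60, 61]), ([0.47, -0.297, 0.116], [64, 67, 67])]
107 [([0.469, -0.307, 0.104], [55, 57, 58]), ([0.469, -0.298, 0.11], [64, 66, 67])]
108 [([0.465, -0.313, 0.091], [56, 58, 59]), ([0.469, -0.3, 0.103], [64, 68, 68])]
109 [([0.468, -0.31, 0.092], [58, 60, 61]), ([0.467, -0.302, 0.096], [66, 68, 69])]
110 [([0.47, -0.309, 0.089], [60, 63, 64]), ([0.466, -0.304, 0.089], [69, 72, 73])]
111 [([0.464, -0.316, 0.074], [66, 69, 70]), ([0.465, -0.306, 0.082], [78, 81, 82])]
112 [([0.47, -0.31, 0.079], [67, 70, 71]), ([0.466, -0.306, 0.078], [81, 84, 85])]
113 [([0.471, -0.31, 0.075], [69, 72, 72]), ([0.468, -0.305, 0.075], [80, 83, 84])]
114 [([0.468, -0.315, 0.064], [73, 76, 77]), ([0.47, -0.302, 0.074], [78, 82, 83])]
115 [([0.469, -0.314, 0.061], [70, 78, 73]), ([0.467, -0.307, 0.063], [77, 81, 81])]
116 [([0.463, -0.321, 0.045], [60, 83, 58]), ([0.468, -0.306, 0.06], [71, 84, 73])]
117 [([0.47, -0.314, 0.052], [59, 97, 53]), ([0.464, -0.311, 0.048], [62, 94, 57])]
118 [([0.473, -0.312, 0.051], [58, 94, 51]), ([0.47, -0.305, 0.053], [58, 96, 51])]
119 [([0.472, -0.314, 0.043], [60, 84, 56]), ([0.469, -0.308, 0.045], [56, 86, 52])]
120 [([0.476, -0.311, 0.044], [72, 83, 73]), ([0.471, -0.306, 0.043], [65, 81, 64])]
121 [([0.479, -0.308, 0.044], [90, 95, 96]), ([0.476, -0.302, 0.045], [81, 87, 85])]
122 [([0.519, -0.265, 0.107], [112, 121, 124]), ([0.478, -0.301, 0.043], [102, 109, 110])]
123 [([0.522, -0.263, 0.107], [124, 135, 137]), ([0.519, -0.257, 0.109], [126, 137, 139])]
t3.60 pos [ 0.4614 -0.3124  0.021 ] rpy [ 3.136  0.009 -1.303] j [-6.970e-01  1.870e-01  1.557e+00  1.000e-03  1.408e+00  6.060e-01] F [-0.3 -0.3 -0.1] M [ 0.05 -0.05  0.01] w 0.0003 tilt 0.6
```

View pics/key5.png

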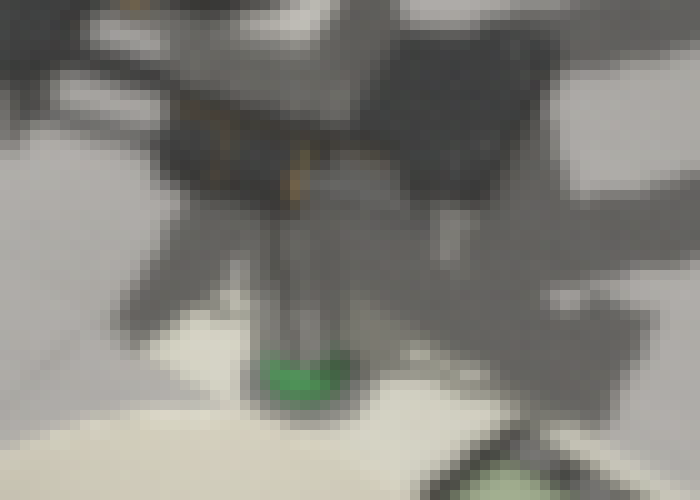

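```bash
python3 -m inch '0 0 0.2 0 1; 0 0 0.3 0 1; 0 0 0.3 0 1'
python3 -m inch '0 0 0.2 0 1; 0 0 0.3 0 1; 0 0 0.3 0 1'
```

```text
time: 3.85
tool_pos: [0.4612, -0.3121, 0.0176]
ee_rot: [3.136, 0.01, -1.303]
wrist_force: [-0.6, -0.0, -0.2]
width: 0.0003
time: 4.1
tool_pos: [0.4614, -0.3123, 0.0147]
ee_rot: [3.136, 0.009, -1.303]
wrist_force: [0.6, 0.1, 1.1]
width: 0.0008
```

```bash
python3 -m inch '0 0 0.2 0 1; 0 0 0.3 0 1; 0 0 0.3 0 1'
python3 -m inch '0 0 0.15 0 1; 0 0 0.15 0 1; 0 0 0.15 0 1'
```

```text
time: 4.35
tool_pos: [0.4619, -0.3124, 0.0121]
ee_rot: [3.137, 0.008, -1.303]
wrist_force: [1.1, 0.7, 3.2]
width: 0.0005
time: 4.6
tool_pos: [0.4622, -0.3124, 0.0109]
ee_rot: [3.138, 0.008, -1.303]
wrist_force: [0.5, 1.1, 3.4]
width: 0.0004
```

```bash
python3 -m inch '0 0 0.15 0 1; 0 0 0.25 0 1; 0 0 0.25 0 1'
```

```text
time: 4.85
tool_pos: [0.4625, -0.3125, 0.0099]
ee_rot: [3.138, 0.007, -1.303]
wrist_force: [-2.3, 2.2, 8.2]
width: 0.0007
```

```bash
python3 -m inch '0 0 -4 0 1; 0 0 -8 0 .7; 0 0 -12 0 .5; 0 0 -16 0 .5; 3 -2.6 -16 0 .5; 6 -5.2 -16 0 .5; 9 -7.8 -16 0 .5; 12 -10.4 -16 0 .5; 15 -13 -16 0 .5; 18 -15.6 -16 0 .5; 21 -18.2 -16 0 .5; 24 -20.8 -16 0 .5; 27 -23.4 -16 0 .5; 30 -26 -16 0 .5'
python3 -c "from h import *;st()"
```

```text
time: 6.02
tool_pos: [0.7177, -0.4834, 0.1322]
ee_rot: [-3.128, -0.012, -1.303]
wrist_force: [1.3, -1.0, 0.2]
width: 0.0473
t6.02 pos [ 0.7177 -0.4834  0.1322] rpy [-3.128 -0.012 -1.303] j [-0.66   0.911  0.279  0.004  1.933  0.645] F [ 1.3 -1.   0.2] M [-0.02 -0.   -0.02] w 0.0473 tilt 1.1
```

```bash
python3 -m inch '23 -20 -10 0 .5; 30 -26 -20 0 .5; 30 -26 -30 0 .5; 30 -26 -30 0 .5; 30 -26 -30 0 .5; 30 -26 -30 0 .5'
python3 -c "from h import *;st()"
```

```text
time: 6.52
tool_pos: [0.7163, -0.4817, 0.1736]
ee_rot: [-3.101, -0.044, -1.304]
wrist_force: [0.2, -0.1, 0.9]
width: 0.0471
t6.52 pos [ 0.7163 -0.4817  0.1736] rpy [-3.101 -0.044 -1.304] j [-0.66   0.866  0.274  0.007  1.942  0.645] F [ 0.2 -0.1  0.9] M [ 0.08  0.04 -0.04] w 0.0471 tilt 3.4
```

```bash
python3 -m inch '30 -26 -30 0 .5; 30 -26 -30 0 .5; 30 -26 -30 0 .5; 30 -26 -30 0 .5; 30 -26 -30 0 .5; 30 -26 -30 0 .5; 30 -26 -30 0 .5; 30 -26 -30 0 .5; 30 -26 -30 0 .5; 30 -26 -30 0 .5; 30 -26 -30 0 .5; 30 -26 -30 0 .5'
python3 -c "from h import *;st()"
```

```text
time: 7.52
tool_pos: [0.7031, -0.4723, 0.2316]
ee_rot: [-3.077, -0.071, -1.306]
wrist_force: [0.2, 0.3, 0.7]
width: 0.0473
t7.52 pos [ 0.7031 -0.4723  0.2316] rpy [-3.077 -0.071 -1.306] j [-0.662  0.797  0.275  0.01   1.975  0.645] F [0.2 0.3 0.7] M [ 0.07  0.01 -0.03] w 0.0473 tilt 5.5
```

```bash
python3 - <<'E'
from h import *
print(rel((.25,-.17,.16)), rel((0.0,0.0,.16)))
E
```

```text
[-41.45  36.     1.93] [-64.35  55.53  -0.95]
```

```bash
python3 -m inch '-3.1 2.7 0.1 0 .3; -6.3 5.4 0.3 0 .3; -9.5 8.2 0.4 0 .3; -12.6 10.9 0.5 0 .3; -15.8 13.6 0.6 0 .3; -19 16.3 0.8 0 .2; -22.1 19 0.9 0 .2; -25.3 21.7 1 0 .2; -28.4 24.4 1.2 0 .2; -31.6 27.1 1.4 0 .2; -34.8 30 1.6 0 .1; -38 32.7 1.8 0 .1; -41.4 36 1.9 0 .1; -45 39 1.9 0 0; -48 41.6 1.9 0 0; -51 44 1.9 0 0; -54 46.8 1.9 0 0'
python3 -c "from h import *;st();print(rel((0,0,.16)))"
```

```text
time: 8.93
tool_pos: [0.1879, -0.1278, 0.1529]
ee_rot: [-3.103, -0.039, -1.305]
wrist_force: [0.7, -1.1, 0.5]
width: 0.0938
t8.93 pos [ 0.1879 -0.1278  0.1529] rpy [-3.103 -0.039 -1.305] j [-0.883 -0.757  2.009  0.02   1.837  0.427] F [ 0.7 -1.1  0.5] M [ 0.03  0.04 -0.01] w 0.0938 tilt 3.2
[-17.22  14.71  -1.96]
```

```bash
python3 -m inch '-8 7 0 0 0; -8 7 0 0 0; -8 7 0 0 0; -8 7 0 0 0'
python3 -c "from h import *;st()"
python3 -m inch '-8 7 0 0 0; -8 7 0 0 0; -8 7 0 0 0; -8 7 0 0 0'
python3 -c "from h import *;st()"
```

```text
time: 9.27
tool_pos: [0.1737, -0.1216, 0.1589]
ee_rot: [-3.127, -0.011, -1.304]
wrist_force: [-0.8, 0.4, 0.0]
width: 0.0938
t9.27 pos [ 0.1737 -0.1216  0.1589] rpy [-3.127 -0.011 -1.304] j [-0.898 -0.756  1.996  0.01   1.886  0.409] F [-0.8  0.4  0. ] M [0.04 0.01 0.02] w 0.0938 tilt 1.0
time: 9.6
tool_pos: [0.1576, -0.1164, 0.1698]
ee_rot: [3.133, 0.019, -1.304]
wrist_force: [-0.2, -0.2, 0.1]
width: 0.0936
t9.60 pos [ 0.1576 -0.1164  0.1698] rpy [ 3.133  0.019 -1.304] j [-9.270e-01 -7.560e-01  1.974e+00 -1.000e-03  1.944e+00  3.770e-01] F [-0.2 -0.2  0.1] M [-0.   -0.02 -0.01] w 0.0936 tilt 1.2
```

```bash
python3 -c "from h import *;print(rel((.25,-.083,.15)))"
```

```text
[-0.75 -9.81  1.91]
```

```bash
python3 -m inch '0 -2 0.4 -.118 0; 0 -4 0.8 -.236 0; 0 -6 1.2 -.354 0; -.5 -8 1.6 -.472 0; -.7 -9.8 1.9 -.59 0; -.7 -9.8 1.9 -.708 0; -.7 -9.8 1.9 -.826 0; -.7 -9.8 1.9 -.944 0; -.7 -9.8 1.9 -1.062 0; -.7 -9.8 1.9 -1.18 0; -.7 -9.8 1.9 -1.298 0; -.7 -9.8 1.9 -1.416 0; -.7 -9.8 1.9 -1.534 0; -.7 -9.8 1.9 -1.652 0; -.7 -9.8 1.9 -1.77 0; -.7 -9.8 1.9 -1.888 0; -.7 -9.8 1.9 -2.006 0; -.7 -9.8 1.9 -2.124 0; -.7 -9.8 1.9 -2.242 0; -.7 -9.8 1.9 -2.34 0'
cat >> h.py <<'E'
def tilt():
    o=robot.get_obs();T=Rn.from_euler('xyz',o["ee_rot"]).as_matrix();t=T[:,2]
    print("tilt %.1f az %.1f ; jaw x az %.1f elev %.1f"%(np.degrees(np.arccos(-t[2])),np.degrees(np.arctan2(t[1],t[0])),np.degrees(np.arctan2(T[1,0],T[0,0])),np.degrees(np.arcsin(T[2,0]))))
E
python3 -c "from h import *;st();tilt()"
```

```text
time: 11.27
tool_pos: [0.2503, -0.0837, 0.1501]
ee_rot: [-3.122, -0.007, 1.041]
wrist_force: [-0.4, 1.0, -0.1]
width: 0.0941
t11.27 pos [ 0.2503 -0.0837  0.1501] rpy [-3.122 -0.007  1.041] j [-0.549 -0.577  1.932  0.007  1.806 -1.589] F [-0.4  1.  -0.1] M [-0.04 -0.14 -0.04] w 0.0941 tilt 1.2
tilt 1.2 az 129.4 ; jaw x az 59.7 elev 0.4
```

Now I'll ratchet the tool tilt: short calls with inward targets past the inner limit.

```bash
python3 -m inch '0 -4 0 0 0; 0 -8 0 0 0; 0 -12 0 0 0; 0 -16 0 0 0'
python3 -c "from h import *;st();tilt()"
python3 -m inch '0 -4 0 0 0; 0 -20 0 0 0'
python3 -c "from h import *;st();tilt()"
python3 -m inch '0 -4 0 0 0; 0 -20 0 0 0'
python3 -c "from h import *;st();tilt()"
```

```text
time: 11.6
tool_pos: [0.1834, -0.0224, 0.1596]
ee_rot: [-3.087, 0.007, 1.04]
wrist_force: [0.0, 0.6, -0.3]
width: 0.0938
t11.60 pos [ 0.1834 -0.0224  0.1596] rpy [-3.087  0.007  1.04 ] j [-4.300e-01 -7.560e-01  1.996e+00 -1.000e-03  1.957e+00 -1.471e+00] F [ 0.   0.6 -0.3] M [ 0.03 -0.2  -0.04] w 0.0938 tilt 3.1
tilt 3.1 az 156.6 ; jaw x az 59.6 elev -0.4
time: 11.77
tool_pos: [0.1713, 0.0166, 0.1723]
ee_rot: [-3.059, 0.025, 1.038]
wrist_force: [-0.3, 1.4, 0.7]
width: 0.0941
t11.77 pos [0.1713 0.0166 0.1723] rpy [-3.059  0.025  1.038] j [-0.239 -0.756  1.972  0.     2.011 -1.276] F [-0.3  1.4  0.7] M [ 0.02 -0.22 -0.06] w 0.0941 tilt 4.9
tilt 4.9 az 166.2 ; jaw x az 59.5 elev -1.4
time: 11.93
tool_pos: [0.1489, 0.0685, 0.1873]
ee_rot: [-3.042, 0.046, 1.037]
wrist_force: [1.1, 0.6, -0.6]
width: 0.094
t11.93 pos [0.1489 0.0685 0.1873] rpy [-3.042  0.046  1.037] j [ 0.038 -0.756  1.944  0.018  2.062 -0.989] F [ 1.1  0.6 -0.6] M [ 0.05 -0.19  0.  ] w 0.0940 tilt 6.3
tilt 6.3 az 173.9 ; jaw x az 59.4 elev -2.6
```

```bash
python3 -c "from h import *;print(rel((.215,-.105,.17)))"
```

```text
[-11.48  14.67   0.79]
```

```bash
python3 -m inch '-2.3 4 0 0 0; -5.5 8 0 0 0; -9 12 .5 0 0; -11.5 14.7 .8 0 0; -11.5 14.7 .8 0 0; -10.9 11 .8 0 0; -10.3 7 .8 0 0; -10 5 .8 0 0'
python3 -c "from h import *;st();tilt();print(rel((.2,-.09,.18)))"
```

```text
time: 12.6
tool_pos: [0.148, -0.0445, 0.1808]
ee_rot: [-3.027, 0.048, 1.035]
wrist_force: [-0.8, -0.3, 1.0]
width: 0.0938
t12.60 pos [ 0.148  -0.0445  0.1808] rpy [-3.027  0.048  1.035] j [-0.54  -0.757  1.959 -0.055  2.054 -1.595] F [-0.8 -0.3  1. ] M [-0.01 -0.22 -0.03] w 0.0938 tilt 7.1
tilt 7.1 az 172.0 ; jaw x az 59.3 elev -2.8
[-1.25  6.76 -0.64]
```

```bash
python3 -m inch '-2 -3 0 0 0; -2 -5 0 0 0; -2 -5 0 0 0'
python3 -c "from h import *;st();tilt()"
python3 -m inch '-2 0 0 0 0; -2 -5 0 0 0; -2 -5 0 0 0'
python3 -c "from h import *;st();tilt()"
python3 -m inch '-2 0 0 0 0; -2 -5 0 0 0; -2 -5 0 0 0'
python3 -c "from h import *;st();tilt()"
```

```text
time: 12.85
tool_pos: [0.1319, -0.0471, 0.1961]
ee_rot: [-2.995, 0.056, 1.035]
wrist_force: [0.8, -0.0, 0.2]
width: 0.094
t12.85 pos [ 0.1319 -0.0471  0.1961] rpy [-2.995  0.056  1.035] j [-0.578 -0.756  1.932 -0.072  2.11  -1.642] F [ 0.8 -0.   0.2] M [-0.02 -0.24 -0.06] w 0.0940 tilt 9.0
tilt 9.0 az 170.1 ; jaw x az 59.3 elev -3.2
time: 13.1
tool_pos: [0.114, -0.0513, 0.2141]
ee_rot: [-2.963, 0.063, 1.032]
wrist_force: [-0.1, -0.4, 0.6]
width: 0.0941
t13.10 pos [ 0.114  -0.0513  0.2141] rpy [-2.963  0.063  1.032] j [-0.634 -0.756  1.9   -0.095  2.169 -1.708] F [-0.1 -0.4  0.6] M [ 0.05 -0.24 -0.02] w 0.0941 tilt 10.9
tilt 10.9 az 168.2 ; jaw x az 59.1 elev -3.6
time: 13.35
tool_pos: [0.0944, -0.0569, 0.2352]
ee_rot: [-2.932, 0.066, 1.032]
wrist_force: [0.9, 0.0, -0.1]
width: 0.0941
t13.35 pos [ 0.0944 -0.0569  0.2352] rpy [-2.932  0.066  1.032] j [-0.709 -0.756  1.862 -0.125  2.228 -1.8  ] F [ 0.9  0.  -0.1] M [ 0.03 -0.27  0.  ] w 0.0941 tilt 12.6
tilt 12.6 az 166.4 ; jaw x az 59.1 elev -3.8
```

```bash
python3 -c "from h import *;print(rel((.17,-.14,.19)))"
```

```text
[-2.95 11.5   2.39]
```

```bash
python3 -m inch '-1 4 .8 0 0; -2 8 1.6 0 0; -3 11.5 2.4 0 0; -3 11.5 2.4 0 0; -2 8 1.8 0 0; -1 4 1.2 0 0; 0 1 1 0 0; 0 1 1 0 0'
python3 -c "from h import *;st();tilt()"
python3 -m inch '1 -3 .5 0 0; 2 -6 1 0 0; 2 -6 1 0 0'
python3 -c "from h import *;st();tilt()"
python3 -m inch '1 -3 .5 0 0; 2 -6 1 0 0; 2 -6 1 0 0'
python3 -c "from h import *;st();tilt()"
```

```text
time: 14.02
tool_pos: [0.0999, -0.0595, 0.2255]
ee_rot: [-2.94, 0.067, 1.036]
wrist_force: [0.3, -0.7, -0.0]
width: 0.094
t14.02 pos [ 0.0999 -0.0595  0.2255] rpy [-2.94   0.067  1.036] j [-0.7   -0.754  1.879 -0.121  2.201 -1.791] F [ 0.3 -0.7 -0. ] M [-0.02 -0.29 -0.03] w 0.0940 tilt 12.2
tilt 12.2 az 167.4 ; jaw x az 59.4 elev -3.8
time: 14.27
tool_pos: [0.0967, -0.0182, 0.2378]
ee_rot: [-2.91, 0.077, 1.044]
wrist_force: [-0.4, 0.1, -1.0]
width: 0.0941
t14.27 pos [ 0.0967 -0.0182  0.2378] rpy [-2.91   0.077  1.044] j [-0.499 -0.757  1.861 -0.089  2.27  -1.583] F [-0.4  0.1 -1. ] M [-0.05 -0.29  0.04] w 0.0941 tilt 14.0
tilt 14.0 az 167.8 ; jaw x az 59.8 elev -4.4
time: 14.52
tool_pos: [0.087, 0.0341, 0.2509]
ee_rot: [-2.888, 0.091, 1.06]
wrist_force: [0.2, -0.1, 0.2]
width: 0.0937
t14.52 pos [0.087  0.0341 0.2509] rpy [-2.888  0.091  1.06 ] j [-0.218 -0.757  1.839 -0.016  2.327 -1.275] F [ 0.2 -0.1  0.2] M [-0.05 -0.28 -0.03] w 0.0937 tilt 15.4
tilt 15.4 az 170.1 ; jaw x az 60.7 elev -5.2
```

```bash
python3 -c "from h import *;print(rel((.13,-.17,.2)),rel((.11,-.12,.2)),rel((.09,-.06,.2)))"
```

```text
[-15.17  14.93   2.84] [-11.8   10.8    3.59] [-7.56  6.17  4.39]
```

```bash
python3 -m inch '-2.8 2.8 1 0 0; -5.6 5.6 2 0 0; -8.4 8.4 2.4 0 0; -11.2 11.2 2.6 0 0; -14 14 2.8 0 0; -15.2 15 2.8 0 0; -15.2 15 2.8 0 0; -11.8 10.8 3.6 0 0; -9 7.7 4 0 0'
python3 -c "from h import *;st();tilt();print(rel((.12,-.13,.2)),rel((.1,-.08,.2)))"
```

```text
time: 15.27
tool_pos: [0.1005, -0.0918, 0.2]
ee_rot: [-2.882, 0.089, 1.057]
wrist_force: [-0.4, 1.1, 0.6]
width: 0.0938
t15.27 pos [ 0.1005 -0.0918  0.2   ] rpy [-2.882  0.089  1.057] j [-0.748 -0.674  1.909 -0.17   2.134 -1.868] F [-0.4  1.1  0.6] M [ 0.03 -0.31 -0.07] w 0.0938 tilt 15.7
tilt 15.7 az 169.2 ; jaw x az 60.6 elev -5.1
[-2.36  3.51 -0.71] [ 1.   -0.62  0.08]
```

```bash
python3 -c "from h import *;print(rel((.06,-.14,.2)),rel((.04,-.09,.2)),rel((.02,-.04,.2)))"
```

```text
[-6.16 -0.98  0.83] [-2.8  -5.11  1.62] [ 0.56 -9.25  2.41]
```

```bash
python3 -m inch '-4 0 .5 0 0; -6.2 -1 .8 0 0; -4.5 -3 1.2 0 0; -2.8 -5 1.6 0 0; -1 -8 2 0 0'
python3 -c "from h import *;st();tilt();print(rel((.03,-.1,.22)),rel((.02,-.04,.22)))"
```

```text
time: 15.68
tool_pos: [0.0551, -0.0826, 0.2083]
ee_rot: [-2.851, 0.086, 1.055]
wrist_force: [0.7, -0.1, 0.7]
width: 0.0937
t15.68 pos [ 0.0551 -0.0826  0.2083] rpy [-2.851  0.086  1.055] j [-0.867 -0.757  1.933 -0.219  2.201 -2.018] F [ 0.7 -0.1  0.7] M [-0.01 -0.32 -0.07] w 0.0937 tilt 17.3
tilt 17.3 az 166.5 ; jaw x az 60.5 elev -4.9
[-2.84 -1.53 -0.51] [ 1.87 -5.32  0.2 ]
```

```bash
python3 -c "from h import *;print(rel((.01,-.12,.2)),rel((.0,-.08,.21)),rel((-.01,-.04,.21)))"
python3 -m inch '-3 -1 -.3 0 0; -5.5 -2.1 -.1 0 0; -4 -4 0 0 0; -2.5 -6 .3 0 0; -1 -8 .6 0 0'
python3 -c "from h import *;st();tilt()"
```

```text
[-5.38 -1.62  1.84] [-2.49 -4.7   1.45] [ 0.49 -7.5   2.02]
time: 16.1
tool_pos: [0.0235, -0.0936, 0.2393]
ee_rot: [-2.82, 0.078, 1.049]
wrist_force: [-0.5, -0.1, 0.2]
width: 0.0939
t16.10 pos [ 0.0235 -0.0936  0.2393] rpy [-2.82   0.078  1.049] j [-1.03  -0.757  1.877 -0.284  2.25  -2.221] F [-0.5 -0.1  0.2] M [-0.05 -0.28 -0.04] w 0.0939 tilt 19.0
tilt 19.0 az 163.2 ; jaw x az 60.1 elev -4.4
```

```bash
python3 -m inch '-2 0 .5 0 0; -2 -3 1 0 0; -1 -5 1.3 0 0; -1 -6 1.5 0 0'
python3 -c "from h import *;st();tilt()"
python3 -m inch '-2 0 .5 0 0; -2 -3 1 0 0; -1 -5 1.3 0 0; -1 -6 1.5 0 0'
python3 -c "from h import *;st();tilt()"
```

```text
time: 16.43
tool_pos: [-0.0089, -0.1027, 0.2573]
ee_rot: [-2.791, 0.064, 1.047]
wrist_force: [-0.4, 0.5, -1.5]
width: 0.0943
t16.43 pos [-0.0089 -0.1027  0.2573] rpy [-2.791  0.064  1.047] j [-1.204 -0.757  1.848 -0.347  2.26  -2.434] F [-0.4  0.5 -1.5] M [-0.08 -0.29  0.01] w 0.0943 tilt 20.4
tilt 20.4 az 159.9 ; jaw x az 60.0 elev -3.7
time: 16.77
tool_pos: [-0.0333, -0.1036, 0.2726]
ee_rot: [-2.765, 0.06, 1.038]
wrist_force: [-0.5, 0.2, -0.4]
width: 0.0938
t16.77 pos [-0.0333 -0.1036  0.2726] rpy [-2.765  0.06   1.038] j [-1.31  -0.757  1.823 -0.4    2.27  -2.566] F [-0.5  0.2 -0.4] M [-0.05 -0.33  0.02] w 0.0938 tilt 21.9
tilt 21.9 az 158.1 ; jaw x az 59.5 elev -3.5
```

```bash
python3 -c "from h import *;print(rel((.13,-.2,.26)),rel((.35,-.05,.25)),rel((.5,.17,.25)))"
```

```text
[ 0.07 18.1  -5.8 ] [ 24.18  28.47 -10.4 ] [ 50.7   29.5  -12.53]
```

```bash
python3 -m inch '0 3.6 -1.2 0 0; 0 7.2 -2.4 0 0; 0 10.8 -3.6 0 0; 0 14.4 -4.8 0 0; 0 18 -5.8 0 0; 3.5 19.5 -6.5 0 0; 7 21 -7.2 0 0; 10.4 22.5 -7.8 0 0; 13.8 24 -8.5 0 0; 17.2 25.5 -9.1 0 0; 20.7 27 -9.8 0 0; 24.2 28.5 -10.4 0 0; 28 28.7 -10.7 0 0; 32 28.9 -11 0 0; 36 29 -11.3 0 0; 40 29.2 -11.6 0 0; 44 29.4 -12 0 0; 48 29.5 -12.3 0 0; 50.7 29.5 -12.5 0 0; 50.7 29.5 -12.5 0 0'
python3 -c "from h import *;st();tilt()"
```

```text
time: 18.43
tool_pos: [0.5007, 0.1751, 0.2477]
ee_rot: [-2.763, 0.059, 1.046]
wrist_force: [-0.1, -0.8, -1.3]
width: 0.0942
t18.43 pos [0.5007 0.1751 0.2477] rpy [-2.763  0.059  1.046] j [ 0.102  0.306  1.014  0.208  2.155 -0.847] F [-0.1 -0.8 -1.3] M [-0.03 -0.27 -0.03] w 0.0942 tilt 21.9
tilt 21.9 az 158.4 ; jaw x az 59.9 elev -3.4
```

```bash
python3 - <<'E'
from h import *
o=st();T=Rn.from_euler('xyz',o["ee_rot"]).as_matrix();x=T[:,0];z=T[:,2]
out=[]
for n,(r0,r1,c0,c1) in (("top",(120,290,200,380)),("scene",(100,270,270,470))):
    p,d=robot.snapshot(n);np.save(f"pics/g_{n}.npy",d)
    k=4 if n=="top" else 4
    c=np.clip(cv2.resize(p[r0:r1,c0:c1],None,fx=k,fy=k,interpolation=2)*1.5,0,255).astype(np.uint8)
    for off,col in((0,(0,0,255)),(-.028,(0,255,255))):
        for s in(-.047,0,.047):
            u=proj(n,[o["tool_pos"]+off*z+s*x])[0];cv2.circle(c,(int((u[0]-c0)*k),int((u[1]-r0)*k)),4,col,2)
    cv2.imwrite(f"pics/g_{n}.png",c)
E
```

```text
t18.43 pos [0.5007 0.1751 0.2477] rpy [-2.763  0.059  1.046] j [ 0.102  0.306  1.014  0.208  2.155 -0.847] F [-0.1 -0.8 -1.3] M [-0.03 -0.27 -0.03] w 0.0942 tilt 21.9
```

View pics/g_top.png

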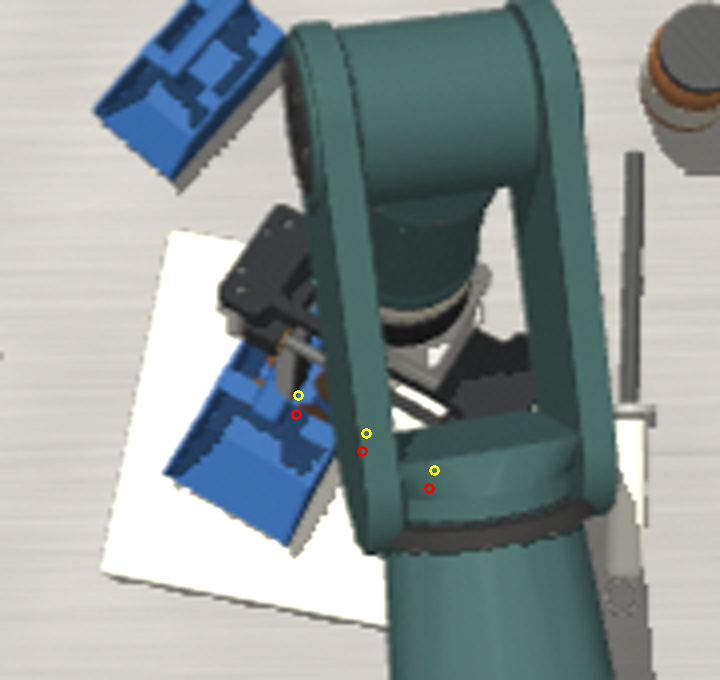

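View pics/g_scene.png

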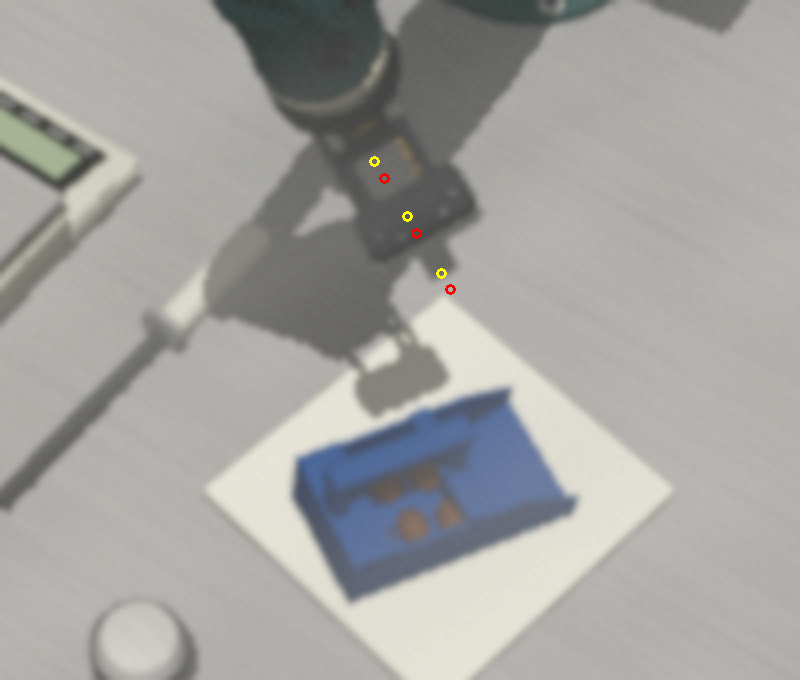

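```bash
python3 -c "
from h import *
print(robot.grip_point_offset);st()
print(rel((.5607,.2314,.16)),rel((.5607,.2314,.0714)))"
```

```text
0.0188
t18.53 pos [0.4994 0.1713 0.249 ] rpy [-2.764  0.061  1.042] j [ 0.097  0.301  1.017  0.205  2.157 -0.849] F [-0.1 -0.4 -0.3] M [-0.01 -0.29 -0.04] w 0.0940 tilt 21.9
[8.81 5.19 6.95] [ 9.36  8.45 15.17]
```

```bash
python3 -m inch '3 1.7 2.3 -.07 0; 6 3.5 4.6 -.14 0; 8.8 5.2 7 -.14 0; 8.9 6 9 -.14 0; 9.1 6.9 11.1 -.14 0; 9.1 6.9 11.1 -.14 0; 9.1 6.9 11.1 -.14 0'
python3 - <<'E'
from h import *
o=st();tilt();T=Rn.from_euler('xyz',o["ee_rot"]).as_matrix();x=T[:,0];z=T[:,2]
print(rel((.577,.225,.115)+.047*z))
for n,(r0,r1,c0,c1) in (("top",(140,290,210,350)),("scene",(130,290,290,470))):
    p,d=robot.snapshot(n);k=4
    c=np.clip(cv2.resize(p[r0:r1,c0:c1],None,fx=k,fy=k,interpolation=2)*1.5,0,255).astype(np.uint8)
    for s in(-.047,0,.047):
        u=proj(n,[o["tool_pos"]-.028*z+s*x])[0];cv2.circle(c,(int((u[0]-c0)*k),int((u[1]-r0)*k)),4,(0,255,255),2)
    cv2.imwrite(f"pics/g2_{n}.png",c)
E
```

```text
time: 19.12
tool_pos: [0.56, 0.2301, 0.1145]
ee_rot: [-2.757, 0.011, 1.171]
wrist_force: [0.1, 0.1, 1.2]
width: 0.0946
t19.12 pos [0.56   0.2301 0.1145] rpy [-2.757  0.011  1.171] j [ 0.17   0.49   1.03   0.21   1.948 -0.953] F [0.1 0.1 1.2] M [-0.02 -0.28  0.01] w 0.0946 tilt 22.1
tilt 22.1 az 158.7 ; jaw x az 67.1 elev -0.6
[0.19 1.61 3.99]
```

View pics/g2_scene.png

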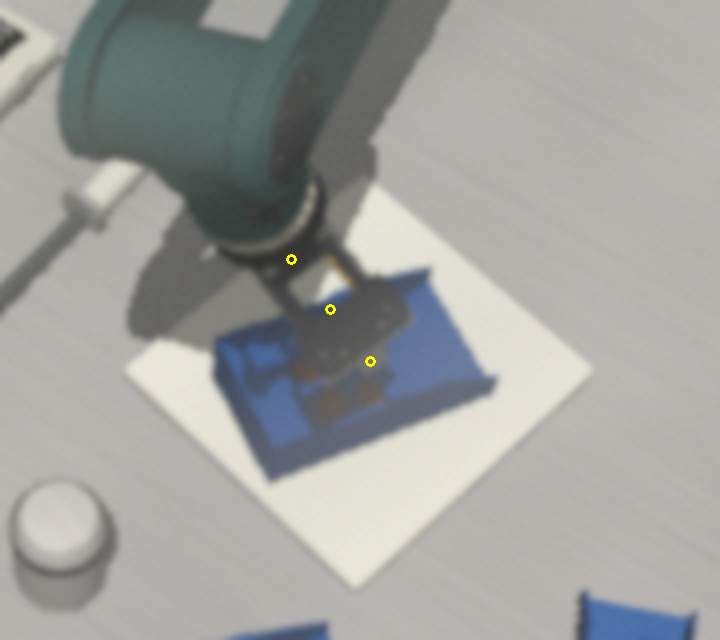

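View pics/g2_top.png

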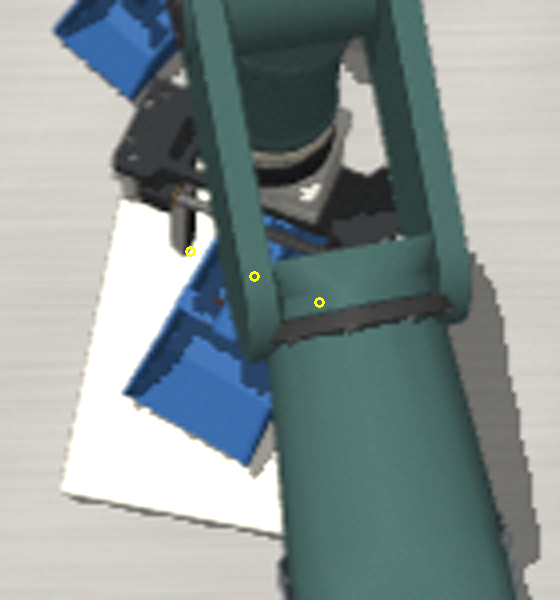

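```bash
python3 -m inch '.1 .8 2 0 0; .2 1.6 3.8 0 0; .2 1.6 3.9 0 0; .2 1.6 3.9 0 0'
python3 -c "
from h import *
o=st();tilt();T=Rn.from_euler('xyz',o['ee_rot']).as_matrix();print(o['tool_pos']-.047*T[:,2])"
```

```text
time: 19.55
tool_pos: [0.5628, 0.2317, 0.0766]
ee_rot: [-2.763, 0.007, 1.171]
wrist_force: [-0.2, -0.1, -0.1]
width: 0.0946
t19.55 pos [0.5628 0.2317 0.0766] rpy [-2.763  0.007  1.171] j [ 0.172  0.507  1.08   0.206  1.876 -0.968] F [-0.2 -0.1 -0.1] M [-0.04 -0.34  0.02] w 0.0946 tilt 21.7
tilt 21.7 az 158.1 ; jaw x az 67.1 elev -0.4
[0.57892523 0.22519192 0.12030925]
```

```bash
python3 -m inch '0 .2 .4 0 .3; 0 .2 .4 0 .5; 0 .2 .4 0 .7; 0 .2 .4 0 1; 0 .2 .4 0 1; 0 .2 .4 0 1; 0 .2 .4 0 1; 0 .2 .4 0 1'
python3 - <<'E'
from h import *
o=st();tilt()
for n,(r0,r1,c0,c1) in (("scene",(130,290,290,470)),):
    p,d=robot.snapshot(n);k=4
    c=np.clip(cv2.resize(p[r0:r1,c0:c1],None,fx=k,fy=k,interpolation=2)*1.5,0,255).astype(np.uint8)
    cv2.imwrite(f"pics/g3_{n}.png",c)
E
```

```text
time: 20.22
tool_pos: [0.5631, 0.2315, 0.0722]
ee_rot: [-2.762, 0.007, 1.171]
wrist_force: [-0.9, 0.2, -0.6]
width: 0.044
t20.22 pos [0.5631 0.2315 0.0722] rpy [-2.762  0.007  1.171] j [ 0.171  0.51   1.084  0.205  1.868 -0.969] F [-0.9  0.2 -0.6] M [-0.02 -0.27 -0.  ] w 0.0440 tilt 21.7
tilt 21.7 az 158.1 ; jaw x az 67.1 elev -0.4
```

View pics/g3_scene.png

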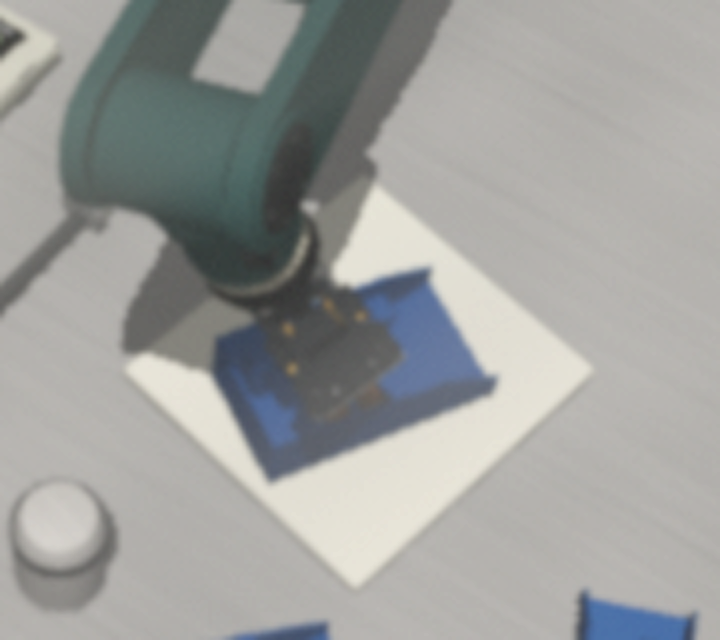

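```bash
python3 -m inch '0 0 0 0 1; 0 0 0 0 1; 0 0 0 0 1; 0 0 0 0 1; 0 0 0 0 1; 0 0 0 0 1'
python3 -c "
from h import *
o=st();tilt()"
```

```text
time: 20.77
tool_pos: [0.5629, 0.2315, 0.0715]
ee_rot: [-2.762, 0.008, 1.171]
wrist_force: [-0.6, -0.1, -2.7]
width: 0.0217
t20.77 pos [0.5629 0.2315 0.0715] rpy [-2.762  0.008  1.171] j [ 0.172  0.51   1.085  0.205  1.868 -0.969] F [-0.6 -0.1 -2.7] M [-0.14 -0.47  0.04] w 0.0217 tilt 21.8
tilt 21.8 az 158.2 ; jaw x az 67.1 elev -0.4
```

```bash
python3 -c "
from h import *
print(rel((.563,.2315,.2215)))"
python3 -m inch '0 0 -.5 0 1; 0 -1.1 -2.8 0 1; 0 -2.2 -5.6 0 1; 0 -3.4 -8.4 0 1; 0 -4.5 -11.2 0 1; 0 -5.5 -13.9 0 1; 0 -5.5 -13.9 0 1'
python3 - <<'E'
from h import *
o=st();tilt();out=[]
for n,(r0,r1,c0,c1) in (("top",(130,290,200,350)),("scene",(100,270,290,470))):
    p,d=robot.snapshot(n);np.save(f"pics/l_{n}.npy",d);cv2.imwrite(f"pics/l_{n}_raw.png",p);k=4
    c=np.clip(cv2.resize(p[r0:r1,c0:c1],None,fx=k,fy=k,interpolation=2)*1.5,0,255).astype(np.uint8)
    cv2.imwrite(f"pics/l_{n}.png",c)
E
```

```text
[ -0.11  -5.55 -13.93]
time: 21.35
tool_pos: [0.5659, 0.2329, 0.2285]
ee_rot: [-2.772, 0.0, 1.171]
wrist_force: [-0.3, 0.4, -1.0]
width: 0.0217
t21.35 pos [0.5659 0.2329 0.2285] rpy [-2.772  0.     1.171] j [ 0.173  0.479  0.817  0.235  2.147 -0.9  ] F [-0.3  0.4 -1. ] M [-0.08 -0.48 -0.02] w 0.0217 tilt 21.2
tilt 21.2 az 157.1 ; jaw x az 67.1 elev -0.0
```

View pics/l_scene.png

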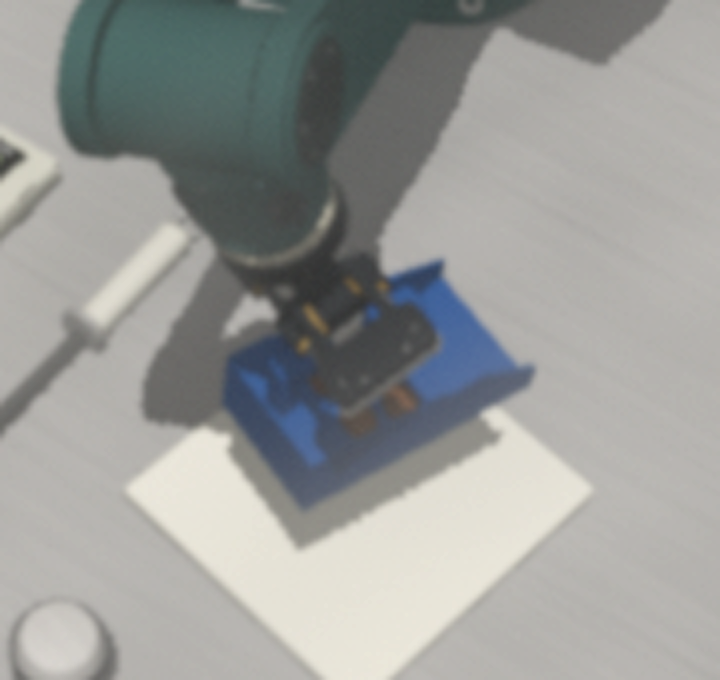

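View pics/l_top.png

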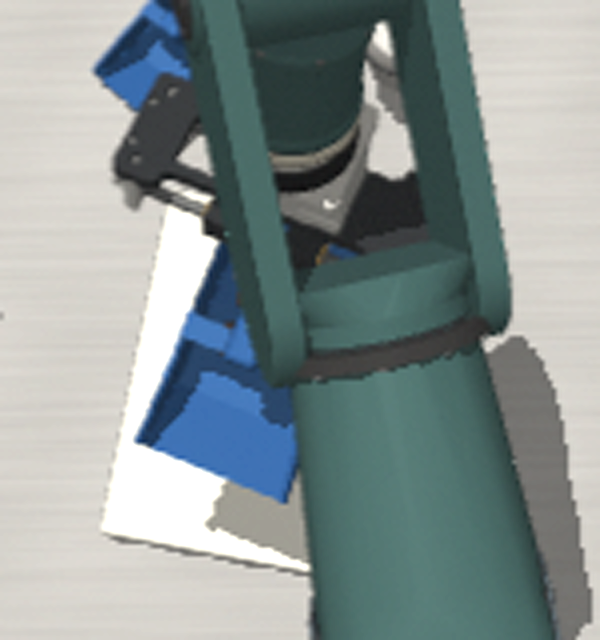

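```bash
cat >> h.py <<'E'
R0=Rn.from_euler('xyz',[-2.762,.008,1.171]).as_matrix()
SIT=R0.T@Rn.from_euler('z',-22.9,degrees=True).as_matrix()   # scoop axes in tool
GIT=np.array([0,0,-.047])
def scoop(pos,T):
    S=T@SIT;g=pos+T@GIT
    f=lambda v:g+S@np.array(v)
    return dict(grip=g,lip=f([-.125,0,-.083]),bowl=f([-.035,0,-.08]),rear=f([.055,0,-.1]),down=np.degrees(np.arcsin(S[2,0])),roll=np.degrees(np.arcsin(S[2,1])),up=np.degrees(np.arccos(S[2,2])),S=S)
def pose():
    o=robot.get_obs();return o["tool_pos"],Rn.from_euler('xyz',o["ee_rot"]).as_matrix()
def toolpos_for(T,key,target):
    s=scoop(np.zeros(3),T);return np.array(target)-s[key]
def show(p,T):
    s=scoop(p,T);print("grip",s["grip"].round(3),"lip",s["lip"].round(3),"rear",s["rear"].round(3),"nosedown %.1f roll %.1f up %.1f"%(s["down"],s["roll"],s["up"]))
E
python3 - <<'E'
from h import *
p,T=pose();show(p,T)
for s in range(0,181,15):
    T2=T@Rn.from_euler('z',s,degrees=True).as_matrix();d=scoop(np.zeros(3),T2)
    print(s,np.round([d["down"],d["roll"],d["up"]],1),"nose az %.0f"%np.degrees(np.arctan2(-d["S"][1,0],-d["S"][0,0])),"lip rel grip",(d["lip"]-d["grip"]).round(3))
E
```

```text
grip [0.581 0.226 0.265] lip [0.466 0.275 0.182] rear [0.632 0.205 0.166] nosedown 0.2 roll 0.1 up 0.2
0 [0.2 0.1 0.2] nose az 157 lip rel grip [-0.115  0.049 -0.083]
15 [ 0.9 -5.3  5.4] nose az 143 lip rel grip [-0.104  0.068 -0.085]
30 [  2.9 -10.4  10.9] nose az 129 lip rel grip [-0.088  0.084 -0.088]
45 [  6.1 -14.9  16.1] nose az 116 lip rel grip [-0.07   0.095 -0.093]
60 [ 10.3 -18.3  21.2] nose az 102 lip rel grip [-0.049  0.101 -0.1  ]
75 [ 15.2 -20.5  25.9] nose az 89 lip rel grip [-0.028  0.101 -0.107]
90 [ 20.5 -21.2  30.2] nose az 75 lip rel grip [-0.008  0.095 -0.115]
105 [ 26.  -20.3  34. ] nose az 62 lip rel grip [ 0.009  0.085 -0.124]
120 [ 31.3 -18.   37.2] nose az 47 lip rel grip [ 0.024  0.069 -0.131]
135 [ 36.2 -14.5  39.8] nose az 31 lip rel grip [ 0.033  0.05  -0.137]
150 [ 40.  -10.   41.8] nose az 14 lip rel grip [ 0.038  0.029 -0.142]
165 [42.5 -4.8 42.9] nose az -4 lip rel grip [ 0.037  0.007 -0.145]
180 [43.3  0.7 43.3] nose az -23 lip rel grip [ 0.031 -0.015 -0.146]
```

```bash
cat > plan.py <<'E'
from h import *
def rows(specs):
    p,T=pose()
    for s,lip in specs:
        T2=T@Rn.from_euler('z',s,degrees=True).as_matrix()
        q=toolpos_for(T2,"lip",lip); print(s,"row",(T.T@(q-p)*100).round(2),"spin %.3f"%np.radians(s),"q",q.round(3),end=" ");show(q,T2)
E
python3 - <<'E'
from plan import *
rows([(45,(.575,-.232,.18)),(45,(.575,-.232,.14))])
E
```

```text
45 row [-48.43  25.33 -10.54] spin 0.785 q [ 0.629 -0.32   0.229] grip [ 0.645 -0.327  0.273] lip [ 0.575 -0.232  0.18 ] rear [ 0.65  -0.397  0.183] nosedown 6.1 roll -14.9 up 16.1
45 row [-48.4   26.8   -6.82] spin 0.785 q [ 0.629 -0.32   0.189] grip [ 0.645 -0.327  0.233] lip [ 0.575 -0.232  0.14 ] rear [ 0.65  -0.397  0.143] nosedown 6.1 roll -14.9 up 16.1
```

```bash
python3 -m inch '-1 .5 -.2 0 1; -2.4 1.3 -.5 0 1; -4.8 2.5 -1.1 .03 1; -7.5 3.9 -1.6 .07 1; -10.2 5.3 -2.2 .11 1; -13.1 6.8 -2.8 .15 1; -16 8.3 -3.5 .2 1; -18.9 9.9 -4.1 .25 1; -21.8 11.4 -4.7 .3 1; -24.7 12.9 -5.4 .35 1; -27.6 14.4 -6 .4 1; -30.5 15.9 -6.6 .45 1; -33.4 17.5 -7.2 .5 1; -36.3 19 -7.9 .55 1; -39 20.4 -8.5 .6 1; -41.6 21.8 -9 .65 1; -44 23 -9.6 .7 1; -46 24 -10 .74 1; -47.4 24.8 -10.3 .77 1; -48.4 25.3 -10.5 .785 1'
python3 - <<'E'
from plan import *
st();tilt();p,T=pose();show(p,T)
for n,(r0,r1,c0,c1) in (("top",(130,290,360,520)),("scene",(70,220,160,340))):
    q,d=robot.snapshot(n);k=4
    c=np.clip(cv2.resize(q[r0:r1,c0:c1],None,fx=k,fy=k,interpolation=2)*1.5,0,255).astype(np.uint8)
    u=proj(n,[scoop(p,T)["lip"]])[0];cv2.circle(c,(int((u[0]-c0)*k),int((u[1]-r0)*k)),4,(0,0,255),2)
    cv2.imwrite(f"pics/d1_{n}.png",c)
E
```

```text
time: 23.12
tool_pos: [0.614, -0.3157, 0.2168]
ee_rot: [-2.877, 0.265, 0.417]
wrist_force: [0.0, 0.7, -3.3]
width: 0.022
t23.12 pos [ 0.614  -0.3157  0.2168] rpy [-2.877  0.265  0.417] j [-0.528  0.842  0.279 -0.075  2.388 -0.955] F [ 0.   0.7 -3.3] M [-0.18 -0.5  -0.02] w 0.0220 tilt 21.3
tilt 21.3 az 157.8 ; jaw x az 23.9 elev -15.2
grip [ 0.63  -0.322  0.261] lip [ 0.561 -0.227  0.167] rear [ 0.635 -0.392  0.171] nosedown 6.3 roll -14.7 up 16.1
```

View pics/d1_scene.png

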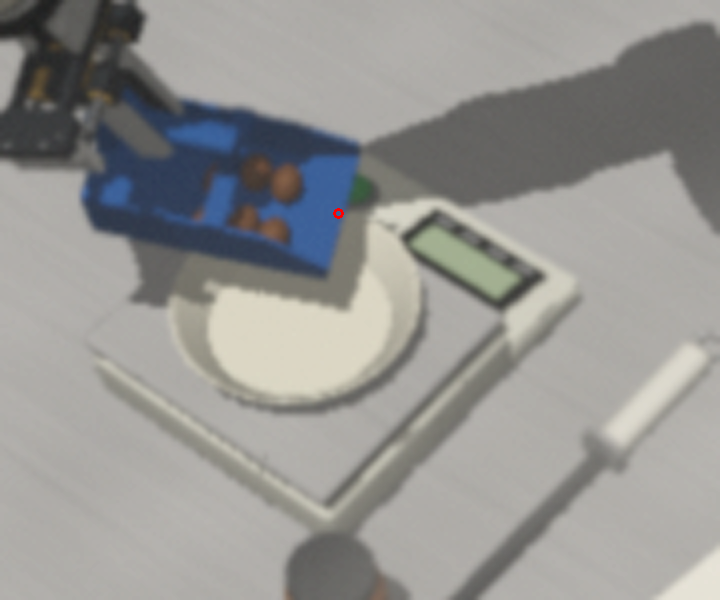

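View pics/d1_top.png

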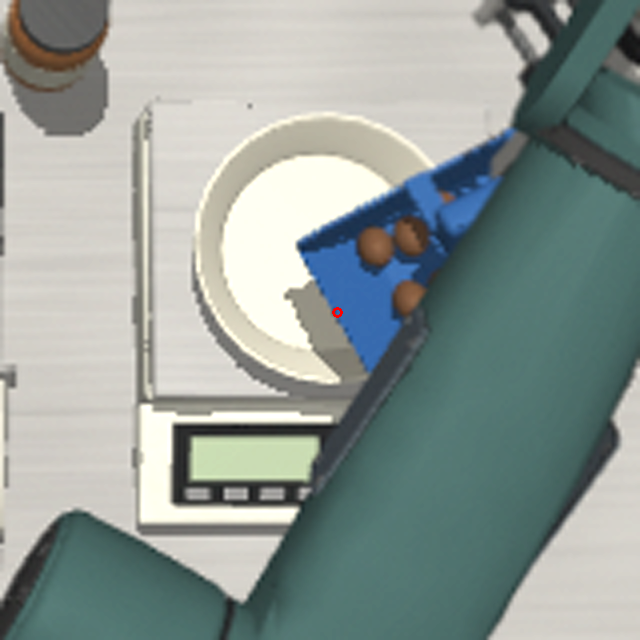

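```bash
python3 - <<'E'
from plan import *
rows([(15,(.575,-.232,.165)),(15,(.575,-.232,.145)),(30,(.575,-.232,.145)),(45,(.575,-.232,.145))])
E
```

```text
15 row [-1.05  0.75 -0.18] spin 0.262 q [ 0.608 -0.326  0.221] grip [ 0.623 -0.333  0.265] lip [ 0.575 -0.232  0.165] rear [ 0.608 -0.409  0.182] nosedown 10.5 roll -18.0 up 21.0
15 row [-0.53  1.25  1.68] spin 0.262 q [ 0.608 -0.326  0.201] grip [ 0.623 -0.333  0.245] lip [ 0.575 -0.232  0.145] rear [ 0.608 -0.409  0.162] nosedown 10.5 roll -18.0 up 21.0
30 row [-2.59  0.39  1.68] spin 0.524 q [ 0.587 -0.326  0.209] grip [ 0.602 -0.333  0.253] lip [ 0.575 -0.232  0.145] rear [ 0.565 -0.41   0.177] nosedown 15.3 roll -20.1 up 25.7
45 row [-4.34 -0.98  1.68] spin 0.785 q [ 0.567 -0.321  0.217] grip [ 0.582 -0.327  0.261] lip [ 0.575 -0.232  0.145] rear [ 0.524 -0.399  0.193] nosedown 20.6 roll -20.8 up 30.0
```

```bash
python3 -m inch '-.3 .3 0 .06 1; -.6 .5 .2 .12 1; -.8 .7 .5 .19 1; -.8 .9 .9 .25 1; -.7 1.1 1.3 .262 1; -.5 1.25 1.7 .262 1; -.5 1.25 1.7 .262 1; -.5 1.25 1.7 .262 1'
python3 - <<'E'
from plan import *
st();tilt();p,T=pose();show(p,T)
for n,(r0,r1,c0,c1) in (("scene",(70,220,160,340)),):
    q,d=robot.snapshot(n);k=4
    c=np.clip(cv2.resize(q[r0:r1,c0:c1],None,fx=k,fy=k,interpolation=2)*1.5,0,255).astype(np.uint8)
    cv2.imwrite(f"pics/d2_{n}.png",c)
t=(.575,-.232,.142)
rows([(15,t),(30,t),(45,t),(60,t),(75,t),(90,t),(105,t),(120,t)])
E
```

```text
time: 23.88
tool_pos: [0.608, -0.325, 0.2008]
ee_rot: [-2.954, 0.323, 0.153]
wrist_force: [0.8, -0.4, -2.4]
width: 0.0219
t23.88 pos [ 0.608  -0.325   0.2008] rpy [-2.954  0.323  0.153] j [-0.541  0.82   0.349 -0.078  2.339 -0.708] F [ 0.8 -0.4 -2.4] M [-0.25 -0.51  0.01] w 0.0219 tilt 21.3
tilt 21.3 az 157.9 ; jaw x az 8.8 elev -18.5
grip [ 0.624 -0.331  0.245] lip [ 0.575 -0.231  0.144] rear [ 0.608 -0.408  0.161] nosedown 10.4 roll -18.0 up 21.0
15 row [-2.15 -0.18  0.25] spin 0.262 q [ 0.587 -0.326  0.206] grip [ 0.603 -0.333  0.25 ] lip [ 0.575 -0.232  0.142] rear [ 0.565 -0.41   0.174] nosedown 15.3 roll -20.1 up 25.7
30 row [-4.2  -1.05  0.25] spin 0.524 q [ 0.567 -0.321  0.214] grip [ 0.583 -0.327  0.258] lip [ 0.575 -0.232  0.142] rear [ 0.525 -0.399  0.19 ] nosedown 20.5 roll -20.8 up 30.0
45 row [-5.96 -2.42  0.25] spin 0.785 q [ 0.549 -0.31   0.222] grip [ 0.565 -0.316  0.266] lip [ 0.575 -0.232  0.142] rear [ 0.488 -0.377  0.207] nosedown 25.9 roll -20.0 up 33.7
60 row [-7.3  -4.19  0.25] spin 1.047 q [ 0.535 -0.294  0.229] grip [ 0.551 -0.301  0.273] lip [ 0.575 -0.232  0.142] rear [ 0.459 -0.346  0.222] nosedown 31.2 roll -17.7 up 36.9
75 row [-8.14 -6.26  0.25] spin 1.309 q [ 0.525 -0.275  0.236] grip [ 0.541 -0.282  0.279] lip [ 0.575 -0.232  0.142] rear [ 0.439 -0.307  0.235] nosedown 35.9 roll -14.2 up 39.5
90 row [-8.41 -8.47  0.25] spin 1.571 q [ 0.521 -0.254  0.24 ] grip [ 0.536 -0.261  0.284] lip [ 0.575 -0.232  0.142] rear [ 0.429 -0.264  0.244] nosedown 39.8 roll -9.8 up 41.4
105 row [ -8.11 -10.68   0.25] spin 1.833 q [ 0.521 -0.232  0.243] grip [ 0.537 -0.238  0.287] lip [ 0.575 -0.232  0.142] rear [ 0.431 -0.219  0.25 ] nosedown 42.2 roll -4.7 up 42.6
120 row [ -7.24 -12.73   0.25] spin 2.094 q [ 0.528 -0.211  0.244] grip [ 0.543 -0.217  0.288] lip [ 0.575 -0.232  0.142] rear [ 0.443 -0.176  0.252] nosedown 43.0 roll 0.7 up 43.0
```

View pics/d2_scene.png

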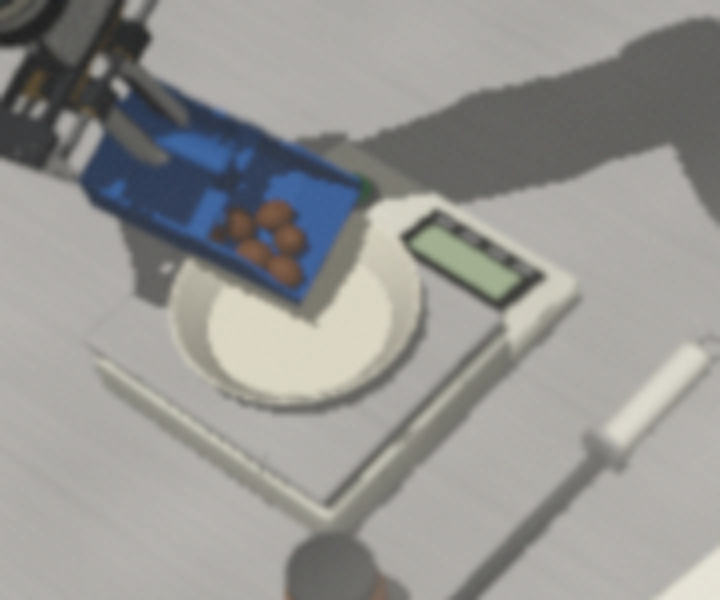

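```bash
python3 - <<'E'
from plan import *
rows([(8,(.572,-.252,.142)),(15,(.57,-.255,.142)),(30,(.568,-.256,.142)),(45,(.566,-.255,.142)),(60,(.568,-.25,.14)),(75,(.572,-.247,.14)),(90,(.576,-.243,.14)),(105,(.58,-.239,.138)),(120,(.585,-.235,.138))])
E
```

```text
8 row [-1.7   1.97  0.08] spin 0.140 q [ 0.594 -0.347  0.202] grip [ 0.609 -0.353  0.246] lip [ 0.572 -0.252  0.142] rear [ 0.582 -0.431  0.167] nosedown 13.0 roll -19.3 up 23.6
15 row [-2.95  2.03  0.11] spin 0.262 q [ 0.582 -0.349  0.206] grip [ 0.598 -0.356  0.25 ] lip [ 0.57  -0.255  0.142] rear [ 0.56  -0.433  0.174] nosedown 15.3 roll -20.1 up 25.7
30 row [-5.21  1.24  0.16] spin 0.524 q [ 0.56  -0.345  0.214] grip [ 0.576 -0.351  0.258] lip [ 0.568 -0.256  0.142] rear [ 0.518 -0.423  0.19 ] nosedown 20.5 roll -20.8 up 30.0
45 row [-7.14 -0.24  0.24] spin 0.785 q [ 0.54  -0.333  0.222] grip [ 0.556 -0.339  0.266] lip [ 0.566 -0.255  0.142] rear [ 0.479 -0.4    0.207] nosedown 25.9 roll -20.0 up 33.7
60 row [-8.16 -2.46  0.43] spin 1.047 q [ 0.528 -0.312  0.227] grip [ 0.544 -0.319  0.271] lip [ 0.568 -0.25   0.14 ] rear [ 0.452 -0.364  0.22 ] nosedown 31.2 roll -17.7 up 36.9
75 row [-8.58 -4.78  0.34] spin 1.309 q [ 0.522 -0.29   0.234] grip [ 0.538 -0.297  0.277] lip [ 0.572 -0.247  0.14 ] rear [ 0.436 -0.322  0.233] nosedown 35.9 roll -14.2 up 39.5
90 row [-8.42 -7.35  0.26] spin 1.571 q [ 0.522 -0.265  0.238] grip [ 0.537 -0.272  0.282] lip [ 0.576 -0.243  0.14 ] rear [ 0.43  -0.275  0.242] nosedown 39.8 roll -9.8 up 41.4
105 row [-7.61 -9.87  0.36] spin 1.833 q [ 0.526 -0.239  0.239] grip [ 0.542 -0.245  0.283] lip [ 0.58  -0.239  0.138] rear [ 0.436 -0.226  0.246] nosedown 42.2 roll -4.7 up 42.6
120 row [ -6.22 -12.27   0.25] spin 2.094 q [ 0.538 -0.214  0.24 ] grip [ 0.553 -0.22   0.284] lip [ 0.585 -0.235  0.138] rear [ 0.453 -0.179  0.248] nosedown 43.0 roll 0.7 up 43.0
```

```bash
python3 -m inch '-.3 .4 0 .02 1; -.7 .9 0 .05 1; -1.2 1.5 .1 .1 1; -1.7 2 .1 .14 1; -2.3 2 .1 .2 1; -2.95 2 .1 .262 1; -3.5 1.9 .1 .32 1; -4.1 1.7 .15 .39 1; -4.7 1.5 .15 .46 1; -5.2 1.24 .15 .524 1; -5.7 .9 .2 .59 1; -6.2 .5 .2 .65 1; -6.7 .2 .2 .72 1; -7.1 -.2 .25 .785 1; -7.3 -.7 .3 .84 1; -7.6 -1.2 .3 .9 1; -7.8 -1.6 .35 .95 1; -8 -2 .4 1 1; -8.16 -2.46 .43 1.047 1; -8.16 -2.46 .43 1.047 1'
python3 - <<'E'
from plan import *
st();tilt();p,T=pose();show(p,T)
for n,(r0,r1,c0,c1) in (("scene",(70,220,160,340)),):
    q,d=robot.snapshot(n);k=4
    c=np.clip(cv2.resize(q[r0:r1,c0:c1],None,fx=k,fy=k,interpolation=2)*1.5,0,255).astype(np.uint8)
    cv2.imwrite(f"pics/d3_{n}.png",c)
rows([(15,(.572,-.247,.14)),(30,(.576,-.243,.14)),(45,(.58,-.239,.138)),(60,(.585,-.235,.138))])
E
```

```text
time: 25.6
tool_pos: [0.5274, -0.3124, 0.2286]
ee_rot: [2.945, 0.315, -0.958]
wrist_force: [-0.6, 0.6, -1.6]
width: 0.0218
t25.60 pos [ 0.5274 -0.3124  0.2286] rpy [ 2.945  0.315 -0.958] j [-0.582  0.573  0.681 -0.091  2.249  0.3  ] F [-0.6  0.6 -1.6] M [-0.17 -0.35 -0.05] w 0.0218 tilt 21.2
tilt 21.2 az 157.9 ; jaw x az -54.9 elev -18.0
grip [ 0.543 -0.319  0.272] lip [ 0.568 -0.25   0.141] rear [ 0.452 -0.364  0.221] nosedown 31.2 roll -17.7 up 36.9
15 row [-2.21 -0.86  0.01] spin 0.262 q [ 0.522 -0.29   0.234] grip [ 0.538 -0.297  0.277] lip [ 0.572 -0.247  0.14 ] rear [ 0.436 -0.322  0.232] nosedown 35.9 roll -14.2 up 39.5
30 row [-4.35 -2.28 -0.07] spin 0.524 q [ 0.521 -0.265  0.238] grip [ 0.537 -0.271  0.282] lip [ 0.576 -0.243  0.14 ] rear [ 0.43  -0.275  0.242] nosedown 39.7 roll -9.8 up 41.4
45 row [-6.14 -4.24  0.03] spin 0.785 q [ 0.526 -0.239  0.239] grip [ 0.542 -0.245  0.283] lip [ 0.58  -0.239  0.138] rear [ 0.436 -0.226  0.246] nosedown 42.1 roll -4.7 up 42.5
60 row [-7.52 -6.64 -0.08] spin 1.047 q [ 0.538 -0.214  0.24 ] grip [ 0.553 -0.22   0.284] lip [ 0.585 -0.235  0.138] rear [ 0.453 -0.179  0.248] nosedown 42.9 roll 0.7 up 42.9
```

View pics/d3_scene.png

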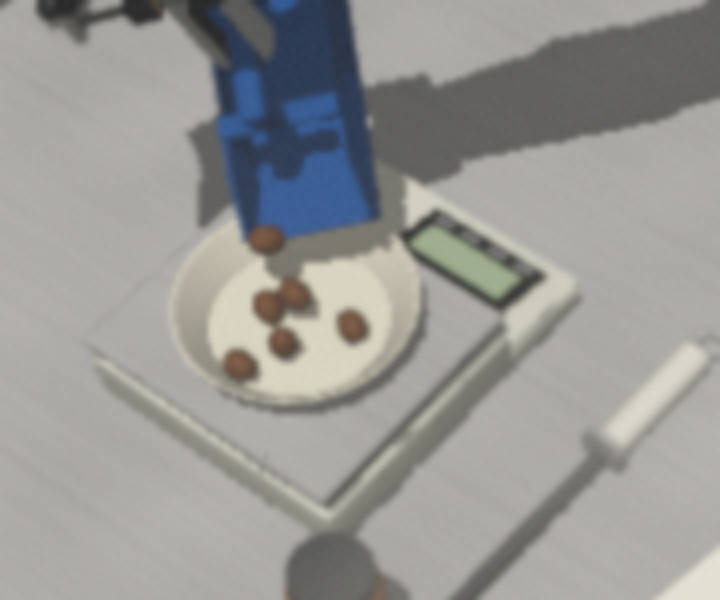

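Five are in the dish and the sixth is at the lip. I'll tip a little further and wait.

```bash
python3 -m inch '-.7 -.3 0 .08 1; -1.5 -.6 0 .17 1; -2.2 -.9 0 .26 1; -2.2 -.9 0 .26 1; -2.2 -.9 0 .26 1; -2.2 -.9 0 .26 1'
python3 - <<'E'
from plan import *
st();tilt();p,T=pose();show(p,T)
for n,(r0,r1,c0,c1) in (("scene",(70,220,160,340)),):
    q,d=robot.snapshot(n);k=4
    c=np.clip(cv2.resize(q[r0:r1,c0:c1],None,fx=k,fy=k,interpolation=2)*1.5,0,255).astype(np.uint8)
    cv2.imwrite(f"pics/d4_{n}.png",c)
E
```

```text
time: 26.15
tool_pos: [0.5224, -0.2907, 0.2334]
ee_rot: [2.871, 0.254, -1.218]
wrist_force: [0.2, -0.7, -2.4]
width: 0.0218
t26.15 pos [ 0.5224 -0.2907  0.2334] rpy [ 2.871  0.254 -1.218] j [-0.561  0.532  0.731 -0.081  2.241  0.583] F [ 0.2 -0.7 -2.4] M [-0.16 -0.33 -0.01] w 0.0218 tilt 21.1
tilt 21.1 az 158.0 ; jaw x az -69.8 elev -14.6
grip [ 0.538 -0.297  0.277] lip [ 0.572 -0.247  0.14 ] rear [ 0.437 -0.323  0.232] nosedown 35.8 roll -14.2 up 39.4
```

View pics/d4_scene.png

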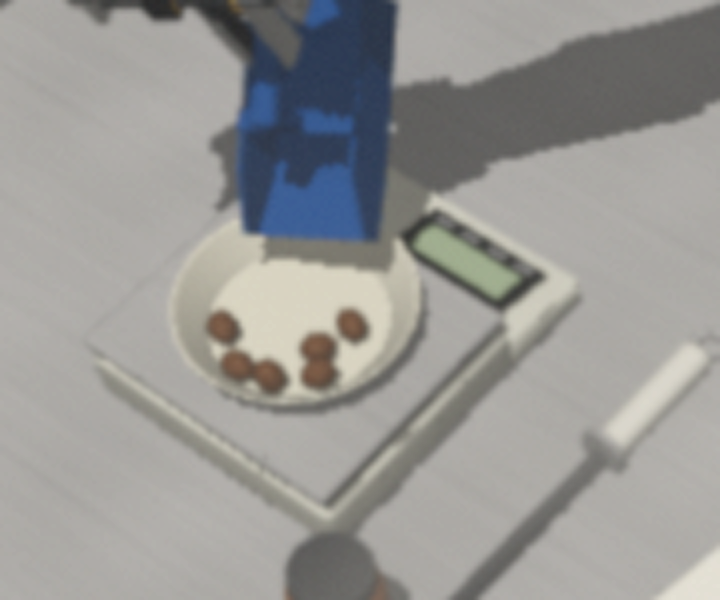

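```bash
python3 - <<'E'
from plan import *
p,T=pose()
for q in((.522,-.291,.29),(.563,.2315,.29),(.563,.2315,.2)): print(rel(q))
R=T@Rn.from_euler('z',-135,degrees=True).as_matrix();show(np.array((.563,.2315,.2)),R)
E
```

```text
[-1.42  1.52 -5.28]
[-47.52 -22.76   0.43]
[-45.25 -25.09   8.82]
grip [0.579 0.225 0.244] lip [0.464 0.273 0.16 ] rear [0.631 0.204 0.144] nosedown 0.6 roll 0.2 up 0.6
```

```bash
python3 -m inch '-.6 .6 -2.3 0 1; -1.4 1.5 -5.3 -.06 1; -4 .2 -5 -.18 1; -6.5 -1.2 -4.7 -.3 1; -9.1 -2.6 -4.4 -.42 1; -11.6 -3.9 -4 -.54 1; -14.2 -5.3 -3.7 -.66 1; -16.8 -6.6 -3.4 -.78 1; -19.3 -8 -3.1 -.9 1; -21.9 -9.3 -2.8 -1.02 1; -24.4 -10.7 -2.4 -1.14 1; -27 -12 -2.1 -1.26 1; -29.6 -13.4 -1.8 -1.38 1; -32.1 -14.7 -1.5 -1.5 1; -34.7 -16 -1.2 -1.62 1; -37.3 -17.4 -.9 -1.74 1; -39.8 -18.7 -.5 -1.86 1; -42.4 -20.1 -.2 -1.98 1; -45 -21.4 .1 -2.1 1; -47.5 -22.8 .4 -2.2 1'
python3 - <<'E'
from plan import *
st();tilt();p,T=pose();show(p,T)
R=T@Rn.from_euler('z',-.15).as_matrix();show(p,R)
for q in((.563,.2315,.2),(.563,.2315,.1)): print(rel(q))
E
```

```text
time: 27.87
tool_pos: [0.5637, 0.2324, 0.2899]
ee_rot: [-2.777, 0.059, 1.033]
wrist_force: [0.6, -0.5, -1.7]
width: 0.0217
t27.87 pos [0.5637 0.2324 0.2899] rpy [-2.777  0.059  1.033] j [ 0.175  0.5    0.665  0.254  2.277 -0.711] F [ 0.6 -0.5 -1.7] M [-0.1  -0.47  0.03] w 0.0217 tilt 21.2
tilt 21.2 az 158.0 ; jaw x az 59.2 elev -3.4
grip [0.579 0.226 0.334] lip [0.471 0.286 0.249] rear [0.625 0.193 0.235] nosedown 0.8 roll -2.9 up 3.1
grip [0.579 0.226 0.334] lip [0.465 0.274 0.249] rear [0.631 0.205 0.234] nosedown 0.6 roll 0.2 up 0.6
[0.42 3.19 8.4 ]
[ 1.01  6.75 17.72]
```

```bash
python3 -m inch '.1 1 2.5 -.05 1; .3 2.1 5.5 -.1 1; .5 3.2 8.5 -.15 1; .7 4.3 11.5 -.15 1; .8 5.4 14.3 -.15 1; .9 6.3 16.5 -.15 1; 1 6.7 17.7 -.15 1; 1 6.7 17.7 -.15 1'
python3 - <<'E'
from plan import *
st();tilt();p,T=pose();show(p,T);print(rel((.563,.2315,.074)))
for n,(r0,r1,c0,c1) in (("scene",(130,290,290,470)),):
    q,d=robot.snapshot(n);k=4
    c=np.clip(cv2.resize(q[r0:r1,c0:c1],None,fx=k,fy=k,interpolation=2)*1.5,0,255).astype(np.uint8)
    cv2.imwrite(f"pics/p1_{n}.png",c)
E
```

```text
time: 28.53
tool_pos: [0.5606, 0.2307, 0.0962]
ee_rot: [-2.766, 0.01, 1.174]
wrist_force: [-0.3, -0.9, -1.7]
width: 0.0212
t28.53 pos [0.5606 0.2307 0.0962] rpy [-2.766  0.01   1.174] j [ 0.174  0.492  1.061  0.203  1.908 -0.962] F [-0.3 -0.9 -1.7] M [-0.04 -0.42  0.  ] w 0.0212 tilt 21.5
tilt 21.5 az 158.7 ; jaw x az 67.2 elev -0.6
grip [0.577 0.224 0.14 ] lip [0.462 0.273 0.056] rear [0.628 0.203 0.04 ] nosedown 0.2 roll -0.1 up 0.2
[0.19 0.99 1.99]
```

View pics/p1_scene.png

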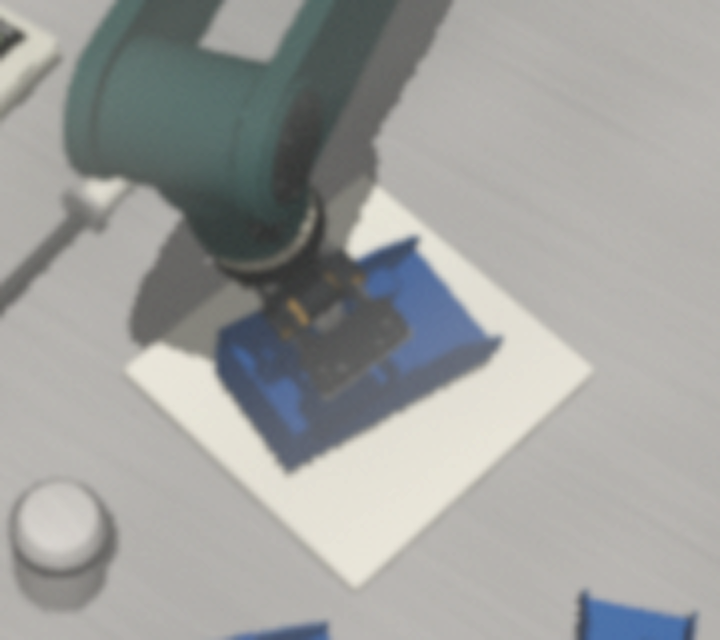

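Scoop is over the board, level. Lowering in small steps while watching the force.

```bash
python3 -m inch '0 .3 .7 0 1; .1 .7 1.4 0 1; .2 .95 1.9 0 1; .2 .95 1.9 0 1'
python3 -c "from plan import *;st();p,T=pose();show(p,T)"
python3 -m inch '0 .1 .2 0 1; 0 .15 .35 0 1; 0 .15 .35 0 1'
python3 -c "from plan import *;st();p,T=pose();show(p,T)"
```

```text
time: 28.92
tool_pos: [0.5642, 0.232, 0.0767]
ee_rot: [-2.768, 0.008, 1.174]
wrist_force: [-0.5, 0.5, -3.0]
width: 0.0217
t28.92 pos [0.5642 0.232  0.0767] rpy [-2.768  0.008  1.174] j [ 0.174  0.507  1.078  0.201  1.873 -0.968] F [-0.5  0.5 -3. ] M [-0.09 -0.46 -0.02] w 0.0217 tilt 21.4
grip [0.58  0.226 0.121] lip [0.465 0.274 0.037] rear [0.631 0.204 0.021] nosedown 0.4 roll -0.0 up 0.4
time: 29.17
tool_pos: [0.5643, 0.232, 0.0728]
ee_rot: [-2.768, 0.008, 1.174]
wrist_force: [-0.6, -0.8, -2.0]
width: 0.0216
t29.17 pos [0.5643 0.232  0.0728] rpy [-2.768  0.008  1.174] j [ 0.174  0.509  1.082  0.201  1.867 -0.97 ] F [-0.6 -0.8 -2. ] M [-0.11 -0.46 -0.03] w 0.0216 tilt 21.4
grip [0.58  0.226 0.117] lip [0.465 0.274 0.033] rear [0.631 0.204 0.017] nosedown 0.4 roll -0.0 up 0.4
```

```bash
python3 -m inch '0 .05 .1 0 1; 0 .1 .25 0 1; 0 .1 .25 0 1'
python3 -c "from plan import *;st();p,T=pose();show(p,T)"
python3 -m inch '0 .05 .1 0 1; 0 .05 .15 0 1; 0 .05 .15 0 1'
python3 -c "from plan import *;st();p,T=pose();show(p,T)"
```

```text
time: 29.42
tool_pos: [0.5649, 0.232, 0.0714]
ee_rot: [-2.77, 0.007, 1.174]
wrist_force: [1.6, 0.0, 1.3]
width: 0.0216
t29.42 pos [0.5649 0.232  0.0714] rpy [-2.77   0.007  1.174] j [ 0.174  0.509  1.084  0.201  1.863 -0.971] F [1.6 0.  1.3] M [-0.08 -0.26 -0.02] w 0.0216 tilt 21.3
grip [0.581 0.226 0.115] lip [0.466 0.274 0.031] rear [0.632 0.204 0.016] nosedown 0.4 roll 0.1 up 0.4
time: 29.67
tool_pos: [0.5652, 0.2319, 0.0712]
ee_rot: [-2.771, 0.006, 1.173]
wrist_force: [0.7, -1.8, 5.8]
width: 0.0217
t29.67 pos [0.5652 0.2319 0.0712] rpy [-2.771  0.006  1.173] j [ 0.174  0.509  1.085  0.201  1.861 -0.971] F [ 0.7 -1.8  5.8] M [-0.11  0.2   0.02] w 0.0217 tilt 21.2
grip [0.581 0.226 0.115] lip [0.466 0.274 0.031] rear [0.633 0.204 0.016] nosedown 0.5 roll 0.1 up 0.5
```

On the board. I'll release and withdraw upward.

```bash
python3 -m inch '0 0 0 0 .7; 0 0 0 0 .4; 0 0 0 0 0; 0 0 0 0 0; 0 0 0 0 0; 0 0 0 0 0; 0 0 0 0 0; 0 0 0 0 0; 0 0 0 0 0; 0 0 0 0 0; 0 0 0 0 0; 0 0 0 0 0'
python3 -c "
from h import *
o=st();print(rel(o['tool_pos']+np.array([0,0,.17])))"
```

```text
time: 30.67
tool_pos: [0.5652, 0.2319, 0.0713]
ee_rot: [-2.771, 0.006, 1.173]
wrist_force: [-0.9, 0.5, -0.7]
width: 0.0936
t30.67 pos [0.5652 0.2319 0.0713] rpy [-2.771  0.006  1.173] j [ 0.174  0.509  1.085  0.201  1.861 -0.971] F [-0.9  0.5 -0.7] M [-0.04 -0.3  -0.01] w 0.0936 tilt 21.2
[ -0.1   -6.16 -15.85]
```

Then back off towards the robot and to the right for a clear view.

```bash
python3 -m inch '0 -1 -2.5 0 0; 0 -2.3 -6 0 0; 0 -3.7 -9.5 0 0; 0 -5 -13 0 0; 0 -6.2 -15.9 0 0; 0 -6.2 -15.9 0 0'
python3 -c "
from h import *
o=st();print(rel((.36,.02,.28)))"
```

```text
time: 31.17
tool_pos: [0.5673, 0.2335, 0.2506]
ee_rot: [-2.783, -0.002, 1.174]
wrist_force: [0.4, 0.1, 1.5]
width: 0.0939
t31.17 pos [0.5673 0.2335 0.2506] rpy [-2.783e+00 -2.000e-03  1.174e+00] j [ 0.175  0.48   0.769  0.237  2.184 -0.891] F [0.4 0.1 1.5] M [ 0.01 -0.25  0.  ] w 0.0939 tilt 20.6
[-27.7  -11.24   1.  ]
```

```bash
python3 -m inch '-3.5 -1.4 .1 0 0; -7 -2.8 .2 0 0; -10.5 -4.2 .4 0 0; -14 -5.6 .5 0 0; -17.5 -7 .6 0 0; -21 -8.4 .7 0 0; -24.5 -9.9 .9 0 0; -27.7 -11.2 1 0 0; -27.7 -11.2 1 0 0; -27.7 -11.2 1 0 0; -27.7 -11.2 1 0 0; -27.7 -11.2 1 0 0'
python3 - <<'E'
from h import *
st()
D={}
for n in("top","scene"):
    q,d=robot.snapshot(n);cv2.imwrite(f"pics/f_{n}.png",np.clip(q*1.4,0,255).astype(np.uint8));D[n]=(q,d)
p,d=D["top"];P=cloud("top",d);hsv=cv2.cvtColor(p,cv2.COLOR_BGR2HSV)
blue=(hsv[...,0]>100)&(hsv[...,0]<125)&(hsv[...,1]>110)&(d>.5);blue[:175]=0;blue[290:]=0;blue[:,:222]=0;blue[:,330:]=0
h=blue&(P[...,2]>.112)&(P[...,2]<.135);print(h.sum(),"handle z",np.median(P[h][:,2]),P[h][:,2].std(),cv2.minAreaRect((P[h][:,:2]*1000).astype(np.float32)))
m=(d>.5)&(P[...,2]>.1)&(P[...,2]<.12);m[:130]=0;m[240:]=0;m[:,:385]=0;m[:,500:]=0
k=P[m];print("dish rim",k[:,2].mean(),cv2.minEnclosingCircle((k[:,:2]*1000).astype(np.float32)))
for n,c in(("jar",(374,133)),("shaker",(301,137))): print(n,P[c[1],c[0]].round(3))
E
```

```text
time: 32.17
tool_pos: [0.3608, 0.0204, 0.2792]
ee_rot: [-2.782, -0.003, 1.175]
wrist_force: [-0.6, 1.4, -0.8]
width: 0.0938
t32.17 pos [0.3608 0.0204 0.2792] rpy [-2.782 -0.003  1.175] j [-0.184 -0.054  1.345  0.094  2.2   -1.318] F [-0.6  1.4 -0.8] M [-0.06 -0.27 -0.01] w 0.0938 tilt 20.6
321 handle z 0.12330802264029836 0.0032771672607478917 ((579.0636596679688, 227.67135620117188), (22.64906120300293, 107.62477111816406), 67.36524200439453)
dish rim 0.10567104720936782 ((664.9601440429688, -194.29025268554688), 162.2014923095703)
jar [ 0.778 -0.053  0.123]
shaker [0.779 0.151 0.092]
```

View pics/f_top.png

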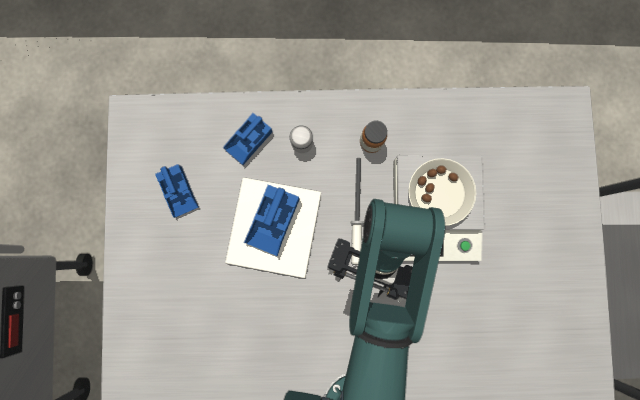

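View pics/f_scene.png

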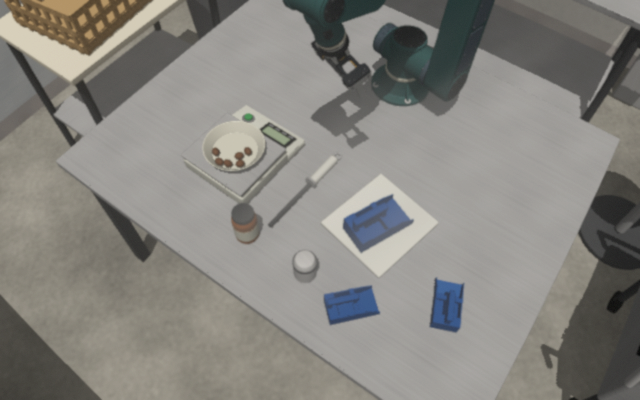

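```bash
python3 - <<'E'
from h import *
p,d=robot.snapshot("top");P=cloud("top",d);g=(d>.5)&(P[...,2]>.1)&(P[...,2]<.12)
g&=np.hypot(P[...,0]-.613,P[...,1]+.239)<.115;k=P[g]
print("rim",len(k),cv2.minEnclosingCircle((k[:,:2]*1000).astype(np.float32)))
hs=cv2.cvtColor(p,cv2.COLOR_BGR2HSV)
b=((hs[...,0]<20)&(hs[...,1]>90)&(hs[...,2]<140)).astype(np.uint8);b[:155]=0;b[225:]=0;b[:,:405]=0;b[:,480:]=0
cs,_=cv2.findContours(b,0,2)
for c in cs:
    if cv2.contourArea(c)>10:
        w=ray("top",c.reshape(-1,2).mean(0),.094)[0];print(c.reshape(-1,2).mean(0).round(),cv2.contourArea(c),"r %.3f"%np.hypot(w[0]-.6125,w[1]+.2385))
robot.close_job()
E
```

```text
rim 961 ((613.4701538085938, -238.8095703125), 95.44172668457031)
[426. 197.] 44.0 r 0.044
[430. 188.] 43.0 r 0.032
[422. 179.] 45.0 r 0.064
[452. 177.] 43.5 r 0.056
[436. 171.] 88.0 r 0.062
the job is handed in; nothing more can be done
```

All six nutmegs are in the dish, the empty scoop stands on the white board, and I handed the job in at about 32 s of the 67 s allowed. The system gives no verdict.

**What I did**
- **Tare:** I pressed the green key until the force rose to 8 N, which means it was fully down.
- **Tilting:** the moves can't tilt the tool, so I pushed repeatedly past the arm's inner reach limit until it leaned about 22°. I then gripped the scoop level, so a spin about the leaning tool axis tipped the spout.
- **Pour:** I held the spout about 3 cm above the rim and tipped the scoop to about 36° nose-down, and all six nutmegs rolled into the dish.
- **Return:** I levelled the scoop, set it down until the force showed it was on the board, let go and backed the arm away.

**Last checks**
- **Nutmegs:** five brown blobs in the dish, one of them two touching nutmegs, making six in all. Their centres are within 65 mm of the dish's centre.
- **Dish:** the rim centre moved about 1 mm from its first reading and is about 4 mm from the platform's centre.
- **Scoop:** the handle top is at 123 mm, the same as at the start, so it stands flat. By the planned placement its bowl is about 2 cm from the board's centre.
- **Bystanders:** the jar and shaker read the same positions as at the start. I only checked the honing steel by eye, and it looks unmoved.
- **Key:** nothing is touching it, but I did not measure that it is back up.

**Disagreements**
- The fingertips were about 28 mm shorter along the tool axis than the reported tool position. I corrected for this using the key contact and the pictures.
- The first final dish fit was wrong because it picked up pixels that weren't the dish. The masked repeat gave the dish figure above.

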